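Clear the casting bench

ROBOT

A 6-joint arm with a two-finger parallel gripper is mounted at the origin on a cart in front of the work surface, level with it; the furniture and walls round the work are solid. World frame = base frame: x ahead of the robot, y to its left, z up, the work surface at z = 0. Lengths are in m, angles in rad, forces in N, time in s.
With the tool pointing down it reaches from about 0.325 to 0.85 m from the base axis. Payload 15.5 kg.
Tool frame: the origin (TCP) lies at the very end of the fingers, on their centre line; the grasp point (between the pads) lies 19 mm behind it; z points along the fingers, y is the line along which they close (so a half turn about z gives the same grasp; the last joint's range is limited). The gripper opens to 91 mm and grips with 3 to 60 N. Pads are 32 mm wide; open, the fingers measure 118 mm over their backs; the gripper's body (76 mm by 178 mm) begins 60 mm behind the grasp point.
Start: joints at [1.216, 0.494, 1.345, -0, 1.302, -0.096], TCP at [0.161, 0.604, 0.185] pointing down, gripper open.
Joint ranges: [-2.91, 2.91], [-0.82, 2.16], [0.22, 2.67], [-1.22, 4.37], [0.12, 2.79], [-3.08, 3.08]. Speed limits (rad/s): [1.89, 1.89, 2.57, 3.01, 3.01, 3.01].

INTERFACE

Orientations are given as [roll, pitch, yaw] about the fixed x, y, z axes, in that order (R = Rz(yaw) Ry(pitch) Rx(roll)).
In Python, from workcell import env gives the robot as it stands. The module is installed in compiled form; this text tells all that it offers.
- The arm moves only by the tool move_arm, never from a script. Its argument "plan" is a list of rows, each an object of numbers: "tx", "ty", "tz": the shift along the tool's x, y, z in units of 25 mm (1.0 is 25 mm); "rx", "ry", "rz": the turn, a rotation vector about the tool's x, y, z in units of 8 degrees (1.0 is 8 degrees). In form: [{"tx": .., "ty": .., "tz": .., "rx": .., "ry": .., "rz": ..}, ...]. A call has 1 to 5 rows; each row is the pose to reach, as a shift and turn from the pose commanded when the call began, along the tool's axes at that moment; what a row does not reach only later rows make up. A row lasts 1/10 s, in which the tool goes at most 50 mm and 8.59 degrees, less where a joint would pass 70% of its speed; a pose out of reach is approached as far as the arm can. A call with a gripper value outside its range is refused whole. "grip" is the finger opening in mm, from 0 to 91.2, set as the call begins (left out, the last holds). The fingers move at their own pace and stop on an object; the grip force is fixed at half the most. Time passes only in rows, so rows that repeat a pose let the fingers close. It gives the time, the measured TCP pose, the force, the opening and the grip force at its end, in the units of the state.
- env.observe(): the state, without advancing time (a new reading comes with each control period).
- env.grab_frame(name): name is "side" or "top" or "wrist"; returns the picture (400x640x3 uint8, red, green, blue); there is no depth.
- env.camera_model(name): a dict with "vfov" (degrees; the focal length in pixels is half the picture's height over the tangent of half this angle, whatever the lens; pixels are square), "cx", "cy" (the principal point, pixels), "world_from_camera" (4x4, takes a point from camera to world coordinates); the wrist camera has in their place "T_tool_cam" (4x4, takes a point from camera to tool coordinates, whose origin is the TCP and whose axes are the flange's). Camera axes: x right, y up, looking along -z (the intrinsics and any distortion apply to the point x, -y, -z); pixel columns grow to the right and rows downward; lengths in m; the calibration is good to about 2 mm. A picture is of the moment at which its call begins: read the wrist's pose just before it. camera_model takes no time and is no camera call.
- env.finish_job(): hands the job in; it is judged then, once.
The state is a dict: "time": time; "q": joint angles; "joint_velocities": joint speeds; "joint_torque": joint torques, N m; "position": TCP position; "tcp_rot": TCP orientation; "contact_force": force on the tool from outside, world axes, zero at the start; "wrist_torque": the same for the moment, N m; "opening": finger opening in m; "finger_force": force on a finger pad.
Only numpy, scipy, OpenCV 4.12 (cv2) and the standard library are available. Lean on these libraries where they do the work, as an engineer would, in place of code of your own. Each camera call takes 0.05 s, during which the arm holds its last target. There are 200 camera calls.

TASK

Clear the bench after demoulding: carry the tray by its handle to the grey bin, tip it so that the castings slide off its open end into the bin, and set the empty tray back down flat on the bench. Nest the empty mixing cups upright inside one another in size order, in the largest, blue one, which stays standing on the bench. Do not knock the pigment jar and the two dropper bottles about.

Things in the scene. Friction and masses are not known exactly. Their poses are not given: they have to be found in the camera images.
- cup_xl: blue plastic mixing cup, largest (wide and low), always present: a round open cup, 156 mm outer diameter at the rim, 148 mm at the foot, 50 mm high, wall 8 mm, floor 5 mm. Stands where the nest is to be made. Origin: centre of the underside; z up. Smaller cups are taller: nested, each stands 19 mm or more proud of the next larger.
- cup_l: green plastic mixing cup, second largest, may be absent: a round open cup, 116 mm outer diameter at the rim, 108 mm at the foot, 64 mm high, wall 8 mm, floor 5 mm. Too wide to grasp round the outside: pinch the wall at the rim, one finger inside. Origin: centre of the underside; z up. Smaller cups are taller: nested, each stands 19 mm or more proud of the next larger.
- cup_m: yellow plastic mixing cup, third largest, may be absent: a round open cup, 76 mm outer diameter at the rim, 68 mm at the foot, 80 mm high, wall 8 mm, floor 5 mm. 76 mm across: pinch the wall at the rim, one finger inside. Origin: centre of the underside; z up. Smaller cups are taller: nested, each stands 19 mm or more proud of the next larger.
- cup_s: orange plastic mixing cup, smallest (narrow and tall), may be absent: a round open cup, 46 mm outer diameter at the rim, 38 mm at the foot, 104 mm high, wall 8 mm, floor 5 mm. Can be grasped round the outside. Origin: centre of the underside; z up. Smaller cups are taller: nested, each stands 19 mm or more proud of the next larger.
- bin: grey square collecting bin, open on top, 140 x 140 mm outside, 60 mm high, walls and floor 5 mm, 0.7 kg, loose on the bench. Origin: centre of the underside; x and y along its sides, z up.
- tray: aluminium tray, 170 (x) x 90 (y) mm, floor 4 mm thick and slick (castings slide from about 16 to 23 degrees), walls to 22 mm height at both sides and the rear (+x); the front (-x) is open, no lip. A black handle bar spans it at mid length along y: 12 mm thick (x), 22 mm tall, 100 mm long. About 0.32 kg, balanced under the bar. Origin: centre of the underside; z up when level.
- tray_bar (a point): centre of the tray's handle bar, 72 mm above the tray's underside; axes as the tray's
- tray_lip (a point): middle of the front edge of the tray's floor (85 mm ahead of the tray's centre towards -x, 4 mm above its underside), where castings slide off
- casting_round: pink round casting, 41 mm diameter, 22 mm high, 60 g, lying on the tray at the start; may be absent. Origin: centre of its underside.
- casting_bar: tan bar-shaped casting, 36 (x) x 58 (y) x 25 mm, 60 g, lying on the tray at the start; may be absent. Origin: centre of its underside.
- casting_flower: violet flower-shaped casting, 47 (x) x 52 (y) x 20 mm, 60 g, lying on the tray at the start; may be absent. Origin: centre of its underside.
- pigment_jar: yellow pigment jar with black lid, 49 mm diameter, 62 mm high, a bystander. Origin: centre of its underside.
- dropper_black: small brown dropper bottle with black cap, 31 mm diameter, 62 mm high, a bystander. Origin: centre of its underside.
- dropper_white: small brown dropper bottle with white cap, 31 mm diameter, 62 mm high, a bystander. Origin: centre of its underside.

How it is judged:
On the way:
1. the tray is tipped (more than 15 degrees) with its open end over the bin (angle between tray's own z axis and vertical above 0.26 rad and horizontal distance between tray_lip and bin below 0.1 m and height (world z) of tray_lip above 0.04 m), for 0.1 s.
At the end, for the whole second after the job is handed in: All castings present at rest in the bin, inside its walls and below its rim; bin and blue cup stand on the bench; tray flat on the bench (5 degrees); each cup present upright (7 degrees) inside all larger ones present, floor on floor (underside at most 23 mm above theirs) (x of casting_round in the frame of bin between -0.066 and 0.066 m and y of casting_round in the frame of bin between -0.066 and 0.066 m and z of casting_round in the frame of bin between 0 and 0.055 m and linear speed of each of casting_round, casting_bar, casting_flower, cup_xl, cup_l, cup_m, cup_s, tray below 0.03 m/s and x of casting_bar in the frame of bin between -0.066 and 0.066 m and y of casting_bar in the frame of bin between -0.066 and 0.066 m and z of casting_bar in the frame of bin between 0 and 0.055 m and x of casting_flower in the frame of bin between -0.066 and 0.066 m and y of casting_flower in the frame of bin between -0.066 and 0.066 m and z of casting_flower in the frame of bin between 0 and 0.055 m and angle between each of cup_xl, cup_l, cup_m, cup_s's own z axis and vertical below 0.12 rad and horizontal distance between cup_l and cup_xl below 0.018 m and z of cup_l in the frame of cup_xl between 0.002 and 0.023 m and horizontal distance between cup_m and cup_xl below 0.038 m and z of cup_m in the frame of cup_xl between 0.002 and 0.023 m and horizontal distance between cup_m and cup_l below 0.018 m and z of cup_m in the frame of cup_l between 0.002 and 0.023 m and horizontal distance between cup_s and cup_xl below 0.053 m and z of cup_s in the frame of cup_xl between 0.002 and 0.023 m and horizontal distance between cup_s and cup_l below 0.033 m and z of cup_s in the frame of cup_l between 0.002 and 0.023 m and horizontal distance between cup_s and cup_m below 0.013 m and z of cup_s in the frame of cup_m between 0.002 and 0.023 m and height (world z) of each of cup_xl, bin, tray below 0.008 m and angle between bin's own z axis and vertical below 0.1 rad and angle between tray's own z axis and vertical below 0.08 rad and height (world z) of tray above -0.008 m); the robot touches nothing.
It fails at once if pigment_jar is pushed more than 4 cm or tipped over (distance of pigment_jar from where it was at the start of the episode above 0.04 m or angle between pigment_jar's own z axis and vertical above 0.6 rad).
It fails at once if dropper_black is pushed more than 4 cm or tipped over (distance of dropper_black from where it was at the start of the episode above 0.04 m or angle between dropper_black's own z axis and vertical above 0.6 rad).
It fails at once if dropper_white is pushed more than 4 cm or tipped over (distance of dropper_white from where it was at the start of the episode above 0.04 m or angle between dropper_white's own z axis and vertical above 0.6 rad).
Of casting_round, casting_bar, casting_flower only 2 to 3 are there at a start; the rules pass over those that are not, and their reading is None.
Of cup_l, cup_m, cup_s only 2 to 3 are there at a start; the rules pass over those that are not, and their reading is None.
At some moment in a run one of cup_l, cup_m may be knocked a few centimetres aside while the robot is not near it.
It also fails if it takes over 200 s, if anything falls off the work surface, if the arm or the gripper's body presses on something with over 40 N, if the wrist force passes 120 N, or if a joint passes its speed limit or range.

## Working session

There is one attempt and no reset: what is moved stays moved. The work goes in short steps, Python scripts to look and compute and a tool call to move; the robot and the scene stay as the last step left them, time stands still between calls to the robot, and variables do not carry over. Pictures are saved under pics/ and viewed, at most 14 in all, crops included, and the job is handed in when it is done.

Besides the shell and the picture viewer there is one more tool, called after "Call:" as name(argument=value, ...), one argument or row to a line, values as JSON. move_arm: Moves the arm, as the interface text tells. Its arguments: {"type":"object","properties":{"plan":{"type":"array","items":{"type":"object","properties":{"tx":{"type":"number"},"ty":{"type":"number"},"tz":{"type":"number"},"rx":{"type":"number"},"ry":{"type":"number"},"rz":{"type":"number"}}}},"grip":{"type":"number"}},"required":["plan"]}

```bash
mkdir -p pics; cat > h.py <<'E'
import numpy as np,cv2
from scipy.spatial.transform import Rotation as R
from workcell import env
def K(m):
    f=200/np.tan(np.radians(m['vfov'])/2); return f,m['cx'],m['cy']
def save(name,fn):
    im=env.grab_frame(name); cv2.imwrite('pics/'+fn,im[:,:,::-1]); return im
def T_tool(s=None):
    s=s or env.observe(); T=np.eye(4); T[:3,:3]=R.from_euler('xyz',s['tcp_rot']).as_matrix(); T[:3,3]=s['position']; return T
def cast(name,uv,z,T=None):
    m=env.camera_model(name); f,cx,cy=K(m)
    W=np.array(m['world_from_camera']) if name!='wrist' else (T_tool() if T is None else T)@np.array(m['T_tool_cam'])
    uv=np.atleast_2d(uv).astype(float)
    d=np.c_[(uv[:,0]-cx)/f,-(uv[:,1]-cy)/f,-np.ones(len(uv))]@W[:3,:3].T
    o=W[:3,3]; return o+d*((z-o[2])/d[:,2])[:,None]
def step(target,rpy):
    "shift and turn in tool units from now (measured) to target"
    T=T_tool(); Rm=T[:3,:3]
    t=Rm.T@(np.array(target)-T[:3,3])/0.025
    r=R.from_matrix(Rm.T@R.from_euler('xyz',rpy).as_matrix()).as_rotvec(degrees=True)/8
    return np.round(t,2),np.round(r,2)
E
python3 - <<'E'
from h import *
s=env.observe(); print(s)
for n in('side','top','wrist'):
    m=env.camera_model(n);print({k:(np.round(v,3).tolist()) for k,v in m.items()})
    save(n,n+'0.png')
E
```

```text
{'time': 0.0, 'q': array([ 1.21551367e+00,  4.94184917e-01,  1.34612897e+00,  9.38677743e-06,
        1.30252117e+00, -9.54669724e-02]), 'joint_velocities': array([-7.60937449e-04, -3.83357058e-04,  1.39765824e-03, -8.17665112e-05,
        9.21855331e-04,  5.82031033e-05]), 'joint_torque': array([-3.53912612e-03, -8.78782654e+01, -3.81847429e+01,  7.03321234e-02,
        5.28437574e-02, -1.19129436e-04]), 'position': array([0.16038983, 0.60363202, 0.18423795]), 'tcp_rot': array([-3.14035677e+00, -1.27435001e-04,  2.88177440e+00]), 'contact_force': array([-0.11519936,  0.01715942,  0.29846789]), 'wrist_torque': array([ 0.04540542,  0.01370806, -0.00948385]), 'finger_force': 0.0, 'opening': 0.0912361683137752}
{'vfov': 51.926, 'cx': 318.945, 'cy': 196.855, 'world_from_camera': [[0.989, 0.082, -0.122, 0.456], [-0.147, 0.579, -0.802, -0.873], [0.005, 0.811, 0.585, 0.707], [0.0, 0.0, 0.0, 1.0]]}
{'vfov': 56.869, 'cx': 321.35, 'cy': 202.039, 'world_from_camera': [[0.028, 0.994, -0.103, 0.474], [-0.999, 0.025, -0.027, -0.012], [-0.025, 0.104, 0.994, 0.97], [0.0, 0.0, 0.0, 1.0]]}
{'vfov': 66.191, 'cx': 316.919, 'cy': 198.158, 'T_tool_cam': [[0.0, 0.959, 0.283, 0.08], [1.0, -0.0, 0.001, -0.0], [0.001, 0.283, -0.959, -0.2], [0.0, 0.0, 0.0, 1.0]]}
```

View pics/top0.png

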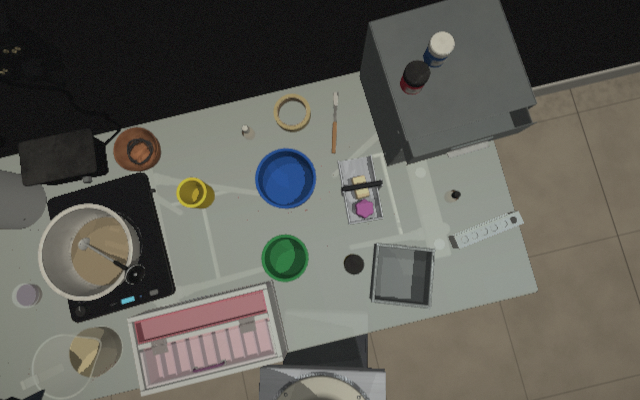

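View pics/side0.png

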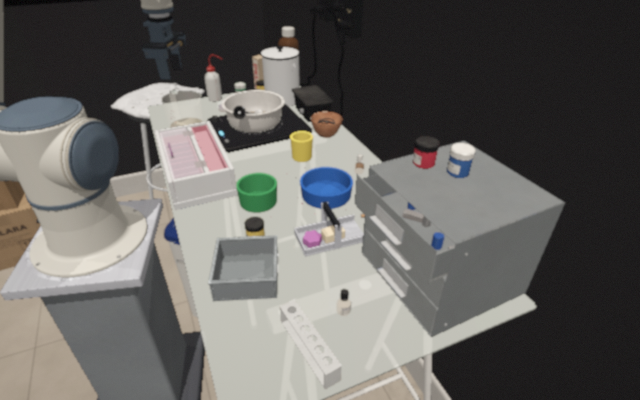

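Top view: blue cup at (286,179), green (285,258), yellow (192,194), no orange cup. The bin is at (402,275). The tray is at (362,188) with tan bar and violet flower castings, bar axis near horizontal in the image. Jar at (354,264), white dropper (246,130), black dropper (454,196), and a grey cabinet right of the tray. The side view agrees.

```bash
cat > det.py <<'E'
from h import *
def blob(im,lo,hi,box=None):
    hsv=cv2.cvtColor(im,cv2.COLOR_RGB2HSV); m=cv2.inRange(hsv,np.array(lo),np.array(hi))
    if box: k=np.zeros_like(m);k[box[1]:box[3],box[0]:box[2]]=255;m&=k
    c,_=cv2.findContours(m,cv2.RETR_EXTERNAL,cv2.CHAIN_APPROX_NONE)
    return max(c,key=cv2.contourArea)[:,0] if c else None
COL={'cup_xl':((100,120,40),(125,255,255),.05,.078),'cup_l':((55,100,30),(85,255,255),.064,.058),'cup_m':((22,150,90),(33,255,255),.08,.038)}
def rim(im,name,cam='top',T=None,box=None):
    lo,hi,z,r=COL[name]; c=blob(im,lo,hi,box)
    p=cast(cam,cv2.convexHull(c)[:,0],z,T)[:,:2]
    # circle of known radius: points furthest from camera's foot may belong to body; robust fit
    from scipy.optimize import least_squares
    s=least_squares(lambda c:np.hypot(*(p-c).T)-r,p.mean(0),loss='soft_l1',f_scale=.001)
    return s.x,np.abs(s.fun).mean()
E
python3 - <<'E'
from det import *
im=cv2.imread('pics/top0.png')[:,:,::-1].copy()
for n,b in (('cup_xl',(240,130,330,220)),('cup_l',None),('cup_m',(160,160,230,230))): print(n,rim(im,n,box=b))
P=lambda n,uv,z:print(n,np.round(cast('top',uv,z)[:,:2],3).tolist())
P('jar',[[354,264]],.062);P('dw',[[245,129]],.062);P('db',[[456,194]],.062)
P('bar ends',[[343,187],[382,183]],.07)
P('trayfloor corners',[[341,160],[381,154],[383,218],[348,222]],.015)
P('bin rim',[[374,244],[434,247],[431,306],[370,302]],.06)
P('cab base',[[388,163],[385,155]],0)
cb=[[360,15],[500,-20],[534,105],[409,162]]
for z in(.1,.15,.2,.25):P('cabtop %.2f'%z,cb,z)
P('pinkbox',[[280,285],[130,320]],.1)
g=cv2.resize(im[120:320,240:500],(780,600),interpolation=cv2.INTER_CUBIC);cv2.imwrite('pics/c1.png',g[:,:,::-1])
E
```

```text
cup_xl (array([0.62801064, 0.10709273]), np.float64(0.0015426048133930278))
cup_l (array([0.43038274, 0.09939046]), np.float64(0.0015892386533596415))
cup_m (array([0.58047108, 0.32485155]), np.float64(0.00484375466234897))
jar [[0.419, -0.07]]
dw [[0.749, 0.212]]
db [[0.596, -0.317]]
bar ends [[0.606, -0.039], [0.618, -0.135]]
trayfloor corners [[0.685, -0.034], [0.704, -0.139], [0.535, -0.146], [0.523, -0.056]]
bin rim [[0.468, -0.118], [0.465, -0.263], [0.325, -0.256], [0.33, -0.11]]
cab base [[0.683, -0.159], [0.705, -0.151]]
cabtop 0.10 [[1.036, -0.071], [1.132, -0.418], [0.811, -0.492], [0.665, -0.194]]
cabtop 0.15 [[1.003, -0.068], [1.095, -0.395], [0.792, -0.464], [0.654, -0.183]]
cabtop 0.20 [[0.971, -0.064], [1.057, -0.372], [0.772, -0.437], [0.643, -0.173]]
cabtop 0.25 [[0.939, -0.061], [1.019, -0.348], [0.753, -0.409], [0.632, -0.163]]
pinkbox [[0.368, 0.103], [0.277, 0.449]]
```

View pics/c1.png

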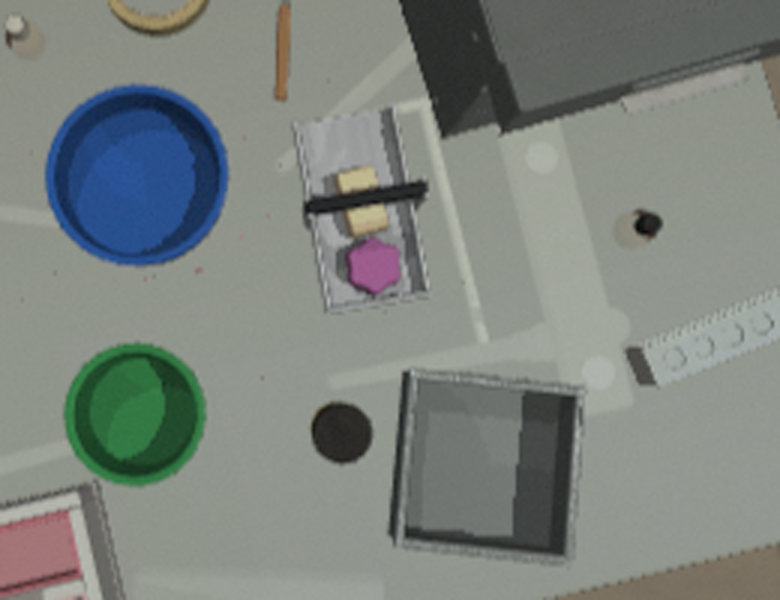

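The walls suggest the open end, but it is not clear which way it faces. I'll move above the tray for a wrist look.

```bash
python3 - <<'E'
from h import *
print(step([.40,.25,.30],[np.pi,0,1.70]))
print(env.observe()['position'])
E
```

```text
(array([-12.89, -11.22,  -4.62]), array([-0.01,  0.  ,  8.46]))
[0.16044141 0.60376718 0.1844024 ]
```

Call:
move_arm(
  plan=[
    {"tz": -2},
    {"tz": -4,"rz": 1},
    {"tx": -6,"ty": -5,"tz": -4.6,"rz": 3},
    {"tx": -12.9,"ty": -11.2,"tz": -4.6,"rz": 8.4},
    {"tx": -12.9,"ty": -11.2,"tz": -4.6,"rz": 8.4},
  ],
)

```text
$.plan[0]: bad value
```

```bash
python3 - <<'E'
from h import *
print(step([.59,-.09,.32],[np.pi,0,1.70]), env.observe()['position'])
E
```

```text
(array([-23.73, -22.41,  -5.41]), array([-0.01,  0.  ,  8.46])) [0.16044141 0.60376718 0.1844024 ]
```

Call:
move_arm(
  plan=[
    {"tx": 0,"ty": 0,"tz": -2,"rx": 0,"ry": 0,"rz": 0},
    {"tx": 0,"ty": 0,"tz": -4,"rx": 0,"ry": 0,"rz": 1},
    {"tx": -2,"ty": -2,"tz": -5,"rx": 0,"ry": 0,"rz": 2},
    {"tx": -4,"ty": -4,"tz": -5,"rx": 0,"ry": 0,"rz": 3},
    {"tx": -6,"ty": -6,"tz": -5,"rx": 0,"ry": 0,"rz": 4},
  ],
)

```text
time: 0.65
position: [0.2348, 0.4757, 0.3082]
tcp_rot: [3.14, -0.0, 2.319]
contact_force: [1.6, 0.2, 0.7]
opening: 0.0912
finger_force: 0.0
```

```bash
python3 - <<'E'
from h import *
print(step([.59,-.09,.32],[np.pi,0,1.70]), env.observe()['position'])
E
```

```text
(array([-26.25,  -4.97,  -0.48]), array([ 0.01, -0.  ,  4.43])) [0.23477243 0.47574908 0.30822165]
```

Call:
move_arm(
  plan=[
    {"tx": -26,"ty": -5,"tz": -0.5,"rx": 0,"ry": 0,"rz": 4.4},
    {"tx": -26,"ty": -5,"tz": -0.5,"rx": 0,"ry": 0,"rz": 4.4},
    {"tx": -26,"ty": -5,"tz": -0.5,"rx": 0,"ry": 0,"rz": 4.4},
    {"tx": -26,"ty": -5,"tz": -0.5,"rx": 0,"ry": 0,"rz": 4.4},
    {"tx": -26,"ty": -5,"tz": -0.5,"rx": 0,"ry": 0,"rz": 4.4},
  ],
)

```text
time: 1.15
position: [0.3681, 0.2636, 0.3124]
tcp_rot: [3.141, -0.0, 1.703]
contact_force: [0.8, -0.1, 0.9]
opening: 0.091
finger_force: 0.0
```

```bash
python3 - <<'E'
from h import *
print(step([.59,-.09,.32],[np.pi,0,1.70]), env.observe()['position'])
E
```

```text
(array([-15.19,   6.93,  -0.3 ]), array([ 0.  , -0.  ,  0.02])) [0.36808194 0.26363622 0.31239146]
```

Call:
move_arm(
  plan=[
    {"tx": -15,"ty": 7,"tz": -0.3,"rx": 0,"ry": 0,"rz": 0},
    {"tx": -15,"ty": 7,"tz": -0.3,"rx": 0,"ry": 0,"rz": 0},
    {"tx": -15,"ty": 7,"tz": -0.3,"rx": 0,"ry": 0,"rz": 0},
    {"tx": -15,"ty": 7,"tz": -0.3,"rx": 0,"ry": 0,"rz": 0},
    {"tx": -15,"ty": 7,"tz": -0.3,"rx": 0,"ry": 0,"rz": 0},
  ],
)

```text
time: 1.65
position: [0.5041, 0.0537, 0.3169]
tcp_rot: [-3.142, -0.0, 1.709]
contact_force: [0.5, 0.9, 0.1]
opening: 0.0914
finger_force: 0.0
```

```bash
python3 - <<'E'
from h import *
print(step([.60,-.09,.32],[np.pi,0,1.70]), env.observe()['position'])
im=save('wrist','w1.png')
E
```

```text
(array([-6.22,  3.01, -0.13]), array([-0.  , -0.  ,  0.06])) [0.50407141 0.05366475 0.31686581]
```

View pics/w1.png

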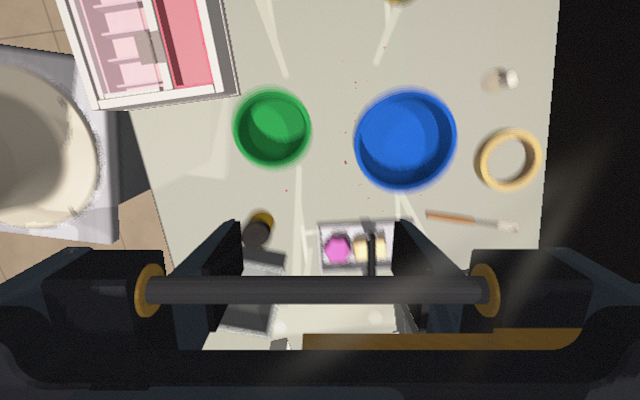

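Wrist view: tray at (360,245) partly between the fingers, flower at (337,248) on the robot side, bar at (368,248). Zooming in to find the open end.

```bash
python3 - <<'E'
import cv2,numpy as np
a=cv2.imread('pics/w1.png')[210:280,305:410]; b=cv2.imread('pics/side0.png')[195:260,285:375]
a=cv2.resize(a,(600,400),interpolation=cv2.INTER_CUBIC)[:300]; b=cv2.resize(b,(415,300),interpolation=cv2.INTER_CUBIC)
o=np.zeros((600,600,3),np.uint8);o[:300]=a;o[300:,:415]=b;cv2.imwrite('pics/c2.png',o)
E
```

```text
(no output)
```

View pics/c2.png

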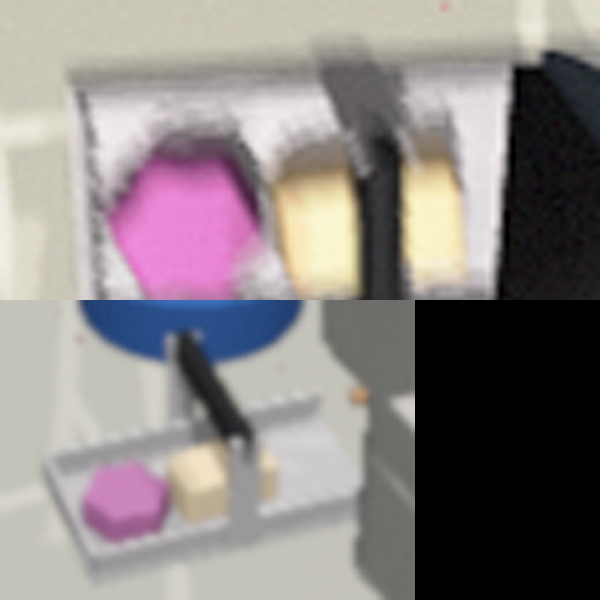

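The side crop shows the wall on the robot-side end, and the far end (world +x) has no lip. So the tray front points to about world +x. I'll compute the bar pose and descend.

```bash
python3 - <<'E'
from det import *
im=cv2.imread('pics/top0.png')[:,:,::-1].copy()
g=im.max(2); sub=np.zeros_like(g); sub[178:196,338:386]=(g[178:196,338:386]<60)*255
p=np.argwhere(sub)[:,::-1]; print(len(p),p.min(0),p.max(0))
c,(w,h),a=cv2.minAreaRect(p.astype(np.float32)); b=cv2.boxPoints((c,(w,h),a)); print(c,w,h,a)
W=cast('top',b,.083)[:,:2]; print(W.round(4)); ctr=W.mean(0)
e=[W[i]-W[(i+1)%4] for i in range(2)]; L=max(e,key=np.linalg.norm); 
if L[1]<0:L=-L
yaw=np.arctan2(L[1],L[0]); print(ctr,np.linalg.norm(e,axis=1),yaw) # bar direction = tool x
print(step([ctr[0],ctr[1],.12],[np.pi,0,yaw]))
E
```

```text
195 [341 181] [381 190]
(361.1000061035156, 185.69998168945312) 5.656854629516602 40.72935485839844 81.8698959350586
[[ 0.6066 -0.0327]
 [ 0.623  -0.1299]
 [ 0.6094 -0.132 ]
 [ 0.5929 -0.035 ]]
[ 0.60797337 -0.08239893] [0.09858315 0.01380975] 1.738453909172098
(array([-5.69,  3.26,  7.88]), array([ 0.01,  0.02, -0.23]))
```

Call:
move_arm(
  plan=[
    {"tx": -2,"ty": 1.1,"tz": 0,"rx": 0,"ry": 0,"rz": 0},
    {"tx": -4,"ty": 2.2,"tz": 0.5,"rx": 0,"ry": 0,"rz": -0.1},
    {"tx": -5.7,"ty": 3.3,"tz": 2,"rx": 0,"ry": 0,"rz": -0.2},
    {"tx": -5.7,"ty": 3.3,"tz": 4,"rx": 0,"ry": 0,"rz": -0.2},
    {"tx": -5.7,"ty": 3.3,"tz": 5,"rx": 0,"ry": 0,"rz": -0.2},
  ],
)

```text
time: 2.2
position: [0.6056, -0.076, 0.1897]
tcp_rot: [3.141, 0.0, 1.735]
contact_force: [0.3, -0.2, -0.3]
opening: 0.0911
finger_force: 0.0
```

```bash
python3 - <<'E'
from h import *
print(step([.608,-.082,.053],[np.pi,0,1.738]), env.observe()['position'])
im=save('wrist','w2.png')
E
```

```text
(array([-0.25,  0.05,  5.47]), array([ 0.  ,  0.  , -0.02])) [ 0.60563369 -0.07595264  0.18967598]
```

View pics/w2.png

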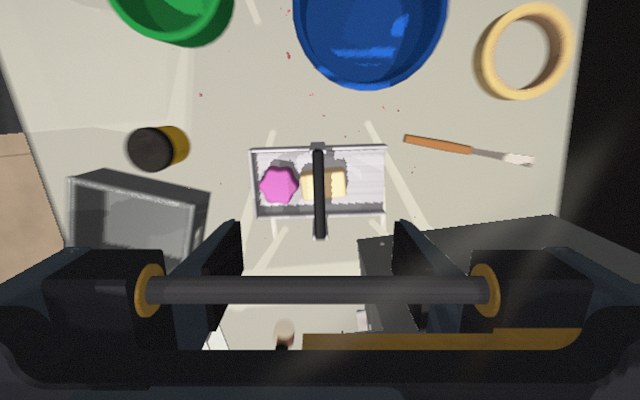

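Bar at column 319, vertical and centred between the fingers; right end open. I'll triangulate the cabinet corner (358,238) before descending.

```bash
python3 - <<'E'
from h import *
for z in(.06,.1,.14,.18,.22): print(z,cast('wrist',[[358,238],[552,216]],z)[:,:2].round(3).tolist(),cast('top',[[409,162],[360,15]],z)[:,:2].round(3).tolist(),cast('wrist',[[318,148],[320,236]],.083)[:,:2].round(3).tolist())
E
```

```text
0.06 [[0.657, -0.129], [0.863, -0.067]] [[0.674, -0.202], [1.061, -0.074]] [[0.595, -0.033], [0.612, -0.124]]
0.1 [[0.649, -0.112], [0.829, -0.058]] [[0.665, -0.194], [1.036, -0.071]] [[0.595, -0.033], [0.612, -0.124]]
0.14 [[0.641, -0.096], [0.796, -0.049]] [[0.656, -0.186], [1.01, -0.068]] [[0.595, -0.033], [0.612, -0.124]]
0.18 [[0.632, -0.079], [0.762, -0.041]] [[0.648, -0.177], [0.984, -0.066]] [[0.595, -0.033], [0.612, -0.124]]
0.22 [[0.624, -0.063], [0.728, -0.032]] [[0.639, -0.169], [0.958, -0.063]] [[0.595, -0.033], [0.612, -0.124]]
```

The corner matches the base at z=0 in both views, so there is about 4 cm clearance. Descend.

Call:
move_arm(
  plan=[
    {"tx": -0.2,"ty": 0,"tz": 1.5,"rx": 0,"ry": 0,"rz": 0},
    {"tx": -0.2,"ty": 0,"tz": 3,"rx": 0,"ry": 0,"rz": 0},
    {"tx": -0.2,"ty": 0,"tz": 4.2,"rx": 0,"ry": 0,"rz": 0},
    {"tx": -0.2,"ty": 0,"tz": 5,"rx": 0,"ry": 0,"rz": 0},
    {"tx": -0.2,"ty": 0,"tz": 5.3,"rx": 0,"ry": 0,"rz": 0},
  ],
)

```text
time: 2.75
position: [0.6047, -0.0784, 0.0583]
tcp_rot: [-3.139, -0.001, 1.737]
contact_force: [0.4, 0.5, 0.7]
opening: 0.0911
finger_force: 0.0
```

Call:
move_arm(
  plan=[
    {"tx": 0,"ty": 0,"tz": 0,"rx": 0,"ry": 0,"rz": 0},
    {"tx": 0,"ty": 0,"tz": 0,"rx": 0,"ry": 0,"rz": 0},
    {"tx": 0,"ty": 0,"tz": 0,"rx": 0,"ry": 0,"rz": 0},
    {"tx": 0,"ty": 0,"tz": 0,"rx": 0,"ry": 0,"rz": 0},
    {"tx": 0,"ty": 0,"tz": 0,"rx": 0,"ry": 0,"rz": 0},
  ],
  grip=0,
)

```text
time: 3.25
position: [0.6059, -0.0791, 0.06]
tcp_rot: [3.141, 0.0, 1.737]
contact_force: [-1.2, -0.5, 0.3]
opening: 0.0541
finger_force: 0.0
```

Call:
move_arm(
  plan=[
    {"tx": 0,"ty": 0,"tz": 0,"rx": 0,"ry": 0,"rz": 0},
    {"tx": 0,"ty": 0,"tz": 0,"rx": 0,"ry": 0,"rz": 0},
    {"tx": 0,"ty": 0,"tz": 0,"rx": 0,"ry": 0,"rz": 0},
    {"tx": 0,"ty": 0,"tz": 0,"rx": 0,"ry": 0,"rz": 0},
    {"tx": 0,"ty": 0,"tz": 0,"rx": 0,"ry": 0,"rz": 0},
  ],
)

```text
time: 3.75
position: [0.6056, -0.079, 0.0593]
tcp_rot: [-3.142, -0.0, 1.737]
contact_force: [-0.4, -0.1, 0.6]
opening: 0.0141
finger_force: 0.0
```

Call:
move_arm(
  plan=[
    {"tx": 0,"ty": 0,"tz": 0,"rx": 0,"ry": 0,"rz": 0},
    {"tx": 0,"ty": 0,"tz": 0,"rx": 0,"ry": 0,"rz": 0},
    {"tx": 0,"ty": 0,"tz": 0,"rx": 0,"ry": 0,"rz": 0},
    {"tx": 0,"ty": 0,"tz": 0,"rx": 0,"ry": 0,"rz": 0},
  ],
)

```text
time: 4.15
position: [0.6056, -0.079, 0.0593]
tcp_rot: [-3.142, 0.0, 1.737]
contact_force: [0.0, 1.5, 0.3]
opening: 0.0003
finger_force: 0.0
```

Call:
move_arm(
  plan=[
    {"tx": 0,"ty": 0,"tz": -0.4,"rx": 0,"ry": 0,"rz": 0},
    {"tx": 0,"ty": 0,"tz": -1,"rx": 0,"ry": 0,"rz": 0},
    {"tx": 0,"ty": 0,"tz": -2,"rx": 0,"ry": 0,"rz": 0},
    {"tx": 0,"ty": 0,"tz": -3,"rx": 0,"ry": 0,"rz": 0},
    {"tx": 0,"ty": 0,"tz": -4,"rx": 0,"ry": 0,"rz": 0},
  ],
)

```text
time: 4.65
position: [0.6056, -0.079, 0.1611]
tcp_rot: [3.141, 0.0, 1.737]
contact_force: [0.0, 1.0, -0.3]
opening: 0.0004
finger_force: 0.0
```

```bash
python3 - <<'E'
from h import *
# bin centre from refined rim corners
c=cast('top',[[374.5,243.5],[434.5,247.5],[430.5,307],[370.5,302.5]],.06)[:,:2]; b=c.mean(0); e=c[1]-c[0]; print(c.round(3),b, np.degrees(np.arctan2(e[1],e[0])))
print(step([.45,-.05,.20],[np.pi,0,.85]),env.observe()['position'])
E
```

```text
[[ 0.47  -0.119]
 [ 0.464 -0.265]
 [ 0.323 -0.255]
 [ 0.329 -0.112]] [ 0.39624489 -0.18752607] -92.19550386945338
(array([ 2.17, -5.95, -1.56]), array([0.  , 0.  , 6.35])) [ 0.60558323 -0.07902042  0.16111862]
```

The fingers closed on nothing. Look.

```bash
python3 - <<'E'
from h import *
a=save('wrist','w3.png');b=save('side','s3.png')
o=np.zeros((600,640,3),np.uint8);o[:400]=a;o[400:]=cv2.resize(b[150:300,200:440],(320,200)).repeat(1,0) if 0 else 0
o[400:600,:400]=cv2.resize(b[180:280,250:450],(400,200));cv2.imwrite('pics/c3.png',o[:,:,::-1])
E
```

```text
(no output)
```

View pics/c3.png

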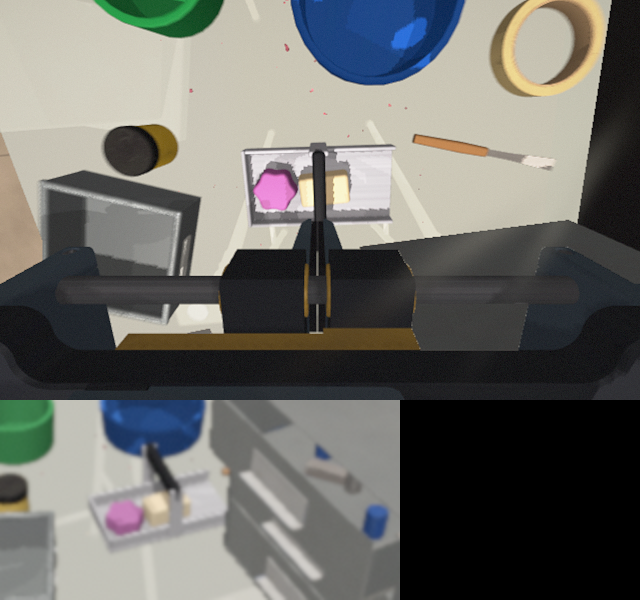

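```bash
python3 - <<'E'
from h import *
for z in(.03,.05,.07,.083,.1):
    print(z,'top',cast('top',[[342.5,189],[381.5,183]],z)[:,:2].round(3).tolist(),'side',cast('side',[[323,204],[340,229]],z)[:,:2].round(3).tolist())
print(env.observe())
E
```

```text
0.03 top [[0.606, -0.039], [0.624, -0.139]] side [[0.604, 0.021], [0.63, -0.09]]
0.05 top [[0.603, -0.039], [0.621, -0.136]] side [[0.599, -0.005], [0.625, -0.113]]
0.07 top [[0.601, -0.038], [0.618, -0.133]] side [[0.595, -0.031], [0.62, -0.136]]
0.083 top [[0.599, -0.038], [0.616, -0.132]] side [[0.592, -0.049], [0.617, -0.151]]
0.1 top [[0.596, -0.037], [0.613, -0.129]] side [[0.589, -0.071], [0.612, -0.171]]
{'time': 4.75, 'q': array([-2.27380889e-01,  4.93507220e-01,  1.40987387e+00,  8.68445814e-06,
        1.23226655e+00, -3.93525719e-01]), 'joint_velocities': array([-0.00012208,  0.04084046,  0.05228673, -0.00089888, -0.05766982,
       -0.00149161]), 'joint_torque': array([-1.40976565e-02, -8.59081221e+01, -3.62751281e+01,  4.59910417e-02,
        1.52354456e+00, -2.92408018e-03]), 'position': array([ 0.60756612, -0.07940224,  0.16349172]), 'tcp_rot': array([3.13609890e+00, 2.27200472e-03, 1.73693206e+00]), 'contact_force': array([ 0.56016906,  0.6995019 , -1.34867873]), 'wrist_torque': array([-0.06321559,  0.04562401,  0.03214648]), 'finger_force': 0.0, 'opening': 0.0006463862975015875}
```

View pics/s3.png

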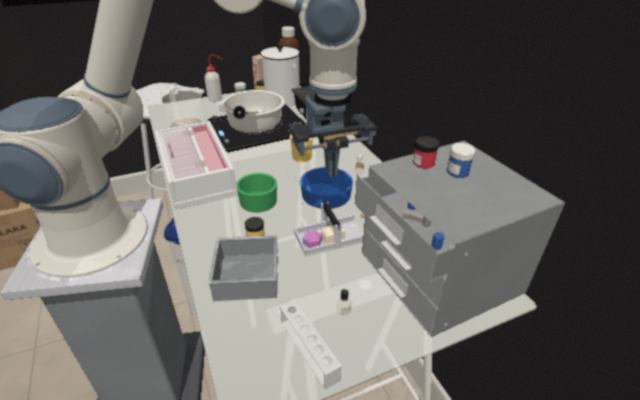

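```bash
python3 - <<'E'
from h import *
def proj(p):
    m=env.camera_model('side');f,cx,cy=K(m);W=np.linalg.inv(np.array(m['world_from_camera']));c=W@np.r_[p,1];return cx-f*c[0]/c[2],cy+f*c[1]/c[2]
p=env.observe()['position'];print(proj(p),proj([.605,-.08,.083]),proj([.605,-.08,.06]))
print(cast('side',[[332,176]],.1635))
im=cv2.imread('pics/s3.png')[110:260,270:400];cv2.imwrite('pics/c4.png',cv2.resize(im,(520,600),interpolation=cv2.INTER_CUBIC))
E
```

```text
(np.float64(331.7693502352909), np.float64(183.9282180850621)) (np.float64(330.0389892429025), np.float64(211.06710703858923)) (np.float64(329.8492762728193), np.float64(218.30680627452486))
[[ 0.61407938 -0.04545258  0.1635    ]]
```

View pics/c4.png

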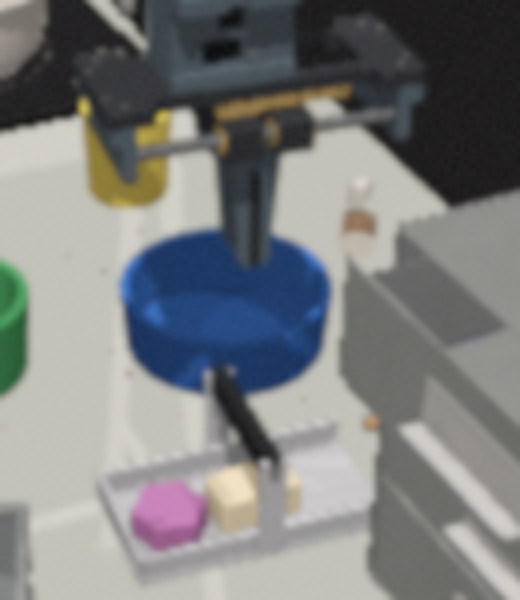

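Fingertips at (332,177) in the side view, 7 px above where the reported TCP projects. So the reported height seems about 2 cm too low. I'll check this with the cup rims of known size in w1.

```bash
python3 - <<'E'
from det import *
im=cv2.imread('pics/w1.png')[:,:,::-1].copy()
T=np.eye(4);T[:3,:3]=R.from_euler('xyz',[np.pi,0,1.709]).as_matrix()
for dz in(0,.012,.024,.036):
    T[:3,3]=[.50407,.05366,.31687+dz]
    for n in('cup_l','cup_xl'):
        lo,hi,z,r=COL[n];c=blob(im,lo,hi)
        (u),rad=cv2.minEnclosingCircle(c.astype(np.float32))
        p=cast('wrist',cv2.convexHull(c)[:,0],z,T)[:,:2].astype(np.float32)
        print(dz,n,rim(im,n,'wrist',T),'encl r',cv2.minEnclosingCircle(p)[1],r)
E
```

```text
0 cup_l (array([0.43011834, 0.09700606]), np.float64(0.0033966506467590237)) encl r 0.05655013397336006 0.058
0 cup_xl (array([0.62969568, 0.10337181]), np.float64(0.0032013448963645976)) encl r 0.07661549746990204 0.078
0.012 cup_l (array([0.42976903, 0.09361399]), np.float64(0.002129182916879846)) encl r 0.05804730951786041 0.058
0.012 cup_xl (array([0.63383912, 0.10108901]), np.float64(0.001522943209252745)) encl r 0.07858400046825409 0.078
0.024 cup_l (array([0.42855222, 0.09184317]), np.float64(0.001504895365703288)) encl r 0.059544485062360764 0.058
0.024 cup_xl (array([0.63727037, 0.09984681]), np.float64(0.0014994763321202053)) encl r 0.08055238425731659 0.078
0.036 cup_l (array([0.42696029, 0.09054054]), np.float64(0.0015588954325204112)) encl r 0.0610416941344738 0.058
0.036 cup_xl (array([0.64073254, 0.09842792]), np.float64(0.002525813178649577)) encl r 0.08252082765102386 0.078
```

The wrist view also shows fingertips about 2–3 cm short of the reported TCP. I'll re-open and go to reported z=0.036, which is safe under either reading since the casting top is at 0.029.

Call:
move_arm(
  plan=[
    {"tx": 0,"ty": 0,"tz": 0,"rx": 0,"ry": 0,"rz": 0},
    {"tx": 0,"ty": 0,"tz": 0,"rx": 0,"ry": 0,"rz": 0},
    {"tx": 0,"ty": 0,"tz": 0,"rx": 0,"ry": 0,"rz": 0},
    {"tx": 0,"ty": 0,"tz": 0,"rx": 0,"ry": 0,"rz": 0},
    {"tx": 0,"ty": 0,"tz": 0,"rx": 0,"ry": 0,"rz": 0},
  ],
  grip=60,
)

```text
time: 5.25
position: [0.6054, -0.079, 0.1589]
tcp_rot: [-3.141, -0.0, 1.737]
contact_force: [0.3, -0.2, -0.1]
opening: 0.0376
finger_force: 0.0
```

Call:
move_arm(
  plan=[
    {"tx": 0,"ty": 0,"tz": 0,"rx": 0,"ry": 0,"rz": 0},
    {"tx": 0,"ty": 0,"tz": 1,"rx": 0,"ry": 0,"rz": 0},
    {"tx": 0,"ty": 0,"tz": 2,"rx": 0,"ry": 0,"rz": 0},
    {"tx": 0,"ty": 0,"tz": 3,"rx": 0,"ry": 0,"rz": 0},
    {"tx": 0,"ty": 0,"tz": 4,"rx": 0,"ry": 0,"rz": 0},
  ],
)

```text
time: 5.75
position: [0.6056, -0.079, 0.0584]
tcp_rot: [3.141, 0.0, 1.737]
contact_force: [-0.4, 1.4, -0.2]
opening: 0.0602
finger_force: 0.0
```

Call:
move_arm(
  plan=[
    {"tx": 0,"ty": 0,"tz": 0.4,"rx": 0,"ry": 0,"rz": 0},
    {"tx": 0,"ty": 0,"tz": 0.7,"rx": 0,"ry": 0,"rz": 0},
    {"tx": 0,"ty": 0,"tz": 0.9,"rx": 0,"ry": 0,"rz": 0},
    {"tx": 0,"ty": 0,"tz": 0.95,"rx": 0,"ry": 0,"rz": 0},
    {"tx": 0,"ty": 0,"tz": 0.95,"rx": 0,"ry": 0,"rz": 0},
  ],
)

```text
time: 6.25
position: [0.606, -0.0791, 0.0362]
tcp_rot: [3.141, 0.0, 1.737]
contact_force: [-0.3, -0.2, 0.3]
opening: 0.0599
finger_force: 0.0
```

Call:
move_arm(
  plan=[
    {"tx": 0,"ty": 0,"tz": 0,"rx": 0,"ry": 0,"rz": 0},
    {"tx": 0,"ty": 0,"tz": 0,"rx": 0,"ry": 0,"rz": 0},
    {"tx": 0,"ty": 0,"tz": 0,"rx": 0,"ry": 0,"rz": 0},
    {"tx": 0,"ty": 0,"tz": 0,"rx": 0,"ry": 0,"rz": 0},
    {"tx": 0,"ty": 0,"tz": 0,"rx": 0,"ry": 0,"rz": 0},
  ],
  grip=0,
)

```text
time: 6.75
position: [0.6057, -0.079, 0.0357]
tcp_rot: [3.142, 0.0, 1.737]
contact_force: [0.8, 0.2, -0.8]
opening: 0.0228
finger_force: 0.0
```

Call:
move_arm(
  plan=[
    {"tx": 0,"ty": 0,"tz": 0,"rx": 0,"ry": 0,"rz": 0},
    {"tx": 0,"ty": 0,"tz": 0,"rx": 0,"ry": 0,"rz": 0},
    {"tx": 0,"ty": 0,"tz": 0,"rx": 0,"ry": 0,"rz": 0},
    {"tx": 0,"ty": 0,"tz": 0,"rx": 0,"ry": 0,"rz": 0},
    {"tx": 0,"ty": 0,"tz": 0,"rx": 0,"ry": 0,"rz": 0},
  ],
)

```text
time: 7.25
position: [0.6058, -0.079, 0.0356]
tcp_rot: [3.141, 0.0, 1.737]
contact_force: [2.1, -0.5, -0.6]
opening: 0.0114
finger_force: 30.0
```

Gripped: 11.4 mm at 30 N. Lift gently and pull back from the cabinet. Gentle acceleration keeps the castings in place.

Call:
move_arm(
  plan=[
    {"tx": 0,"ty": 0,"tz": -0.3,"rx": 0,"ry": 0,"rz": 0},
    {"tx": 0,"ty": 0,"tz": -0.9,"rx": 0,"ry": 0,"rz": 0},
    {"tx": 0,"ty": 0,"tz": -1.8,"rx": 0,"ry": 0,"rz": 0},
    {"tx": 0,"ty": -0.2,"tz": -2.8,"rx": 0,"ry": 0,"rz": 0},
    {"tx": 0,"ty": -0.6,"tz": -3.8,"rx": 0,"ry": 0,"rz": 0},
  ],
)

```text
time: 7.75
position: [0.5905, -0.0814, 0.1316]
tcp_rot: [-3.141, -0.0, 1.737]
contact_force: [0.6, 1.0, -4.0]
opening: 0.0119
finger_force: 30.0
```

Call:
move_arm(
  plan=[
    {"tx": 0,"ty": -0.6,"tz": -0.9,"rx": 0,"ry": 0,"rz": 0},
    {"tx": 0,"ty": -1.4,"tz": -1.8,"rx": 0,"ry": 0,"rz": 0},
    {"tx": 0,"ty": -2.2,"tz": -2.5,"rx": 0,"ry": 0,"rz": 0},
    {"tx": 0,"ty": -3.0,"tz": -3.0,"rx": 0,"ry": 0,"rz": 0.3},
    {"tx": 0,"ty": -3.8,"tz": -3.2,"rx": 0,"ry": 0,"rz": 0.9},
  ],
)

```text
time: 8.25
position: [0.4963, -0.0973, 0.212]
tcp_rot: [3.141, 0.0, 1.61]
contact_force: [0.7, -0.3, -3.9]
opening: 0.0116
finger_force: 30.0
```

```bash
python3 - <<'E'
from h import *
print(step([.397,-.085,.20],[np.pi,0,0]),env.observe())
E
```

```text
(array([ 0.65, -3.95,  0.48]), array([ 1.000e-02, -0.000e+00,  1.153e+01])) {'time': 8.25, 'q': array([-3.11630514e-01,  2.96761205e-01,  1.59613454e+00, -7.65827556e-05,
        1.24758213e+00, -3.50394476e-01]), 'joint_velocities': array([-1.77958297e-01, -3.10151215e-01,  3.67080836e-01,  6.62919511e-04,
       -4.61691567e-02,  7.01620599e-01]), 'joint_torque': array([  3.04244243, -66.4088273 , -40.19897461,   0.08795694,
         0.72223591,  -3.44920233]), 'position': array([ 0.49632811, -0.09729355,  0.21202936]), 'tcp_rot': array([3.14057055e+00, 4.50898393e-04, 1.60958434e+00]), 'contact_force': array([ 0.72582192, -0.28734747, -3.86650969]), 'wrist_torque': array([-0.03082487, -0.04067609,  0.01545274]), 'finger_force': 29.975963830947876, 'opening': 0.011628079096619087}
```

Call:
move_arm(
  plan=[
    {"tx": 0.1,"ty": -0.8,"tz": 0,"rx": 0,"ry": 0,"rz": 0.8},
    {"tx": 0.2,"ty": -1.6,"tz": 0,"rx": 0,"ry": 0,"rz": 1.7},
    {"tx": 0.3,"ty": -2.4,"tz": 0,"rx": 0,"ry": 0,"rz": 2.6},
    {"tx": 0.5,"ty": -3.1,"tz": 0,"rx": 0,"ry": 0,"rz": 3.6},
    {"tx": 0.6,"ty": -3.6,"tz": 0,"rx": 0,"ry": 0,"rz": 4.6},
  ],
)

```text
time: 8.75
position: [0.4048, -0.0853, 0.2107]
tcp_rot: [-3.141, 0.0, 0.963]
contact_force: [-0.1, -1.3, -3.7]
opening: 0.0118
finger_force: 30.0
```

Call:
move_arm(
  plan=[
    {"tx": 0,"ty": -0.2,"tz": 0,"rx": 0,"ry": 0,"rz": 1},
    {"tx": 0,"ty": -0.2,"tz": 0,"rx": 0,"ry": 0,"rz": 2},
    {"tx": 0,"ty": -0.2,"tz": 0,"rx": 0,"ry": 0,"rz": 3},
    {"tx": 0,"ty": -0.2,"tz": 0,"rx": 0,"ry": 0,"rz": 4},
    {"tx": 0,"ty": -0.2,"tz": 0,"rx": 0,"ry": 0,"rz": 5},
  ],
)

```text
time: 9.25
position: [0.4019, -0.0828, 0.2108]
tcp_rot: [-3.141, 0.001, 0.265]
contact_force: [-0.7, 0.6, -3.5]
opening: 0.0119
finger_force: 30.0
```

```bash
python3 - <<'E'
from h import *
print(step([.397,-.085,.20],[np.pi,0,0]),env.observe()['position'])
E
```

```text
(array([-0.21,  0.03,  0.43]), array([-0. ,  0. ,  1.9])) [ 0.40189493 -0.08283151  0.21080597]
```

Call:
move_arm(
  plan=[
    {"tx": -0.1,"ty": 0,"tz": 0,"rx": 0,"ry": 0,"rz": 0.9},
    {"tx": -0.2,"ty": 0,"tz": 0.1,"rx": 0,"ry": 0,"rz": 1.6},
    {"tx": -0.2,"ty": 0,"tz": 0.2,"rx": 0,"ry": 0,"rz": 1.85},
    {"tx": -0.2,"ty": 0,"tz": 0.3,"rx": 0,"ry": 0,"rz": 1.85},
    {"tx": -0.2,"ty": 0,"tz": 0.4,"rx": 0,"ry": 0,"rz": 1.85},
  ],
)

```text
time: 9.75
position: [0.3974, -0.0843, 0.2006]
tcp_rot: [-3.142, 0.0, 0.014]
contact_force: [0.1, 0.7, -3.9]
opening: 0.0118
finger_force: 30.0
```

```bash
python3 - <<'E'
from h import *
c,s=np.cos(np.radians(30)),np.sin(np.radians(30))
Rm=np.array([[1,0,0],[0,-c,s],[0,-s,-c]]); lip=np.array([.397,-.15,.085])
t=lip-Rm@[0,.085,.032]; rpy=R.from_matrix(Rm).as_euler('xyz'); print(t,rpy,step(t,rpy),env.observe()['position'])
a=save('side','s4.png')[100:340,170:440];b=save('top','t4.png')[150:350,270:470]
o=np.zeros((600,800,3),np.uint8);o[:360,:400]=cv2.resize(a,(400,360),interpolation=2);o[:400,400:]=cv2.resize(b,(400,400),interpolation=2);cv2.imwrite('pics/c5.png',o[:400,:,::-1])
E
```

```text
[ 0.397      -0.09238784  0.15521281] [-2.61799388  0.          0.        ] (array([-0.02,  0.33,  1.81]), array([3.75, 0.03, 0.1 ])) [ 0.39739766 -0.08425037  0.20057099]
```

View pics/c5.png

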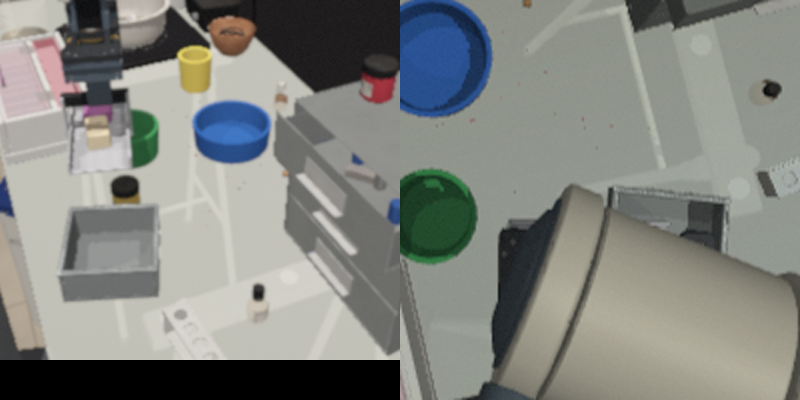

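Side view: both castings are still on the tray, with the open end at (100,165) facing the bin. Lower and start to tip.

Call:
move_arm(
  plan=[
    {"tx": 0,"ty": -0.1,"tz": 0.4,"rx": 0.1,"ry": 0,"rz": 0.1},
    {"tx": 0,"ty": -0.2,"tz": 1,"rx": 0.4,"ry": 0,"rz": 0.1},
    {"tx": 0,"ty": -0.4,"tz": 1.8,"rx": 0.7,"ry": 0,"rz": 0.1},
    {"tx": 0,"ty": -0.5,"tz": 2.4,"rx": 1,"ry": 0,"rz": 0.1},
    {"tx": 0,"ty": -0.5,"tz": 2.8,"rx": 1.25,"ry": 0,"rz": 0.1},
  ],
)

```text
time: 10.35
position: [0.397, -0.0714, 0.1292]
tcp_rot: [-2.964, 0.002, -0.002]
contact_force: [-0.0, -0.3, -4.6]
opening: 0.0118
finger_force: 30.0
```

```bash
python3 - <<'E'
from h import *
def tgt(d,lip):
    c,s=np.cos(np.radians(d)),np.sin(np.radians(d)); Rm=np.array([[1,0,0],[0,-c,s],[0,-s,-c]])
    return lip-Rm@[0,.085,.032],R.from_matrix(Rm).as_euler('xyz')
for d in(15,20,25,30): print(d,step(*tgt(d,np.array([.397,-.15,.085]))))
o=env.observe();print(o['position'],o['tcp_rot'],o['contact_force'])
E
```

```text
15 (array([-0.  ,  0.13, -0.38]), array([ 0.61,  0.01, -0.02]))
20 (array([-0.  ,  0.27, -0.66]), array([ 1.23,  0.01, -0.02]))
25 (array([-0.  ,  0.45, -0.92]), array([ 1.86,  0.01, -0.02]))
30 (array([-0.  ,  0.64, -1.17]), array([ 2.48,  0.01, -0.02]))
[ 0.39704727 -0.07141585  0.12922305] [-2.96438398e+00  2.18404161e-03 -1.85508252e-03] [-0.02026017 -0.27185426 -4.55725921]
```

Call:
move_arm(
  plan=[
    {"tx": 0,"ty": 0.13,"tz": -0.38,"rx": 0.6,"ry": 0,"rz": 0},
    {"tx": 0,"ty": 0.27,"tz": -0.66,"rx": 1.2,"ry": 0,"rz": 0},
    {"tx": 0,"ty": 0.45,"tz": -0.92,"rx": 1.85,"ry": 0,"rz": 0},
    {"tx": 0,"ty": 0.45,"tz": -0.92,"rx": 1.85,"ry": 0,"rz": 0},
    {"tx": 0,"ty": 0.45,"tz": -0.92,"rx": 1.85,"ry": 0,"rz": 0},
  ],
)

```text
time: 10.85
position: [0.3974, -0.0875, 0.1506]
tcp_rot: [-2.709, 0.002, -0.003]
contact_force: [-0.6, -0.5, -4.4]
opening: 0.012
finger_force: 30.0
```

Call:
move_arm(
  plan=[
    {"tx": 0,"ty": 0,"tz": 0,"rx": 0,"ry": 0,"rz": 0},
    {"tx": 0,"ty": 0,"tz": 0,"rx": 0,"ry": 0,"rz": 0},
    {"tx": 0,"ty": 0,"tz": 0,"rx": 0,"ry": 0,"rz": 0},
    {"tx": 0,"ty": 0,"tz": 0,"rx": 0,"ry": 0,"rz": 0},
    {"tx": 0,"ty": 0,"tz": 0,"rx": 0,"ry": 0,"rz": 0},
  ],
)

```text
time: 11.35
position: [0.3975, -0.0867, 0.1514]
tcp_rot: [-2.709, 0.001, -0.001]
contact_force: [-0.4, -0.3, -4.2]
opening: 0.012
finger_force: 30.0
```

```bash
python3 - <<'E'
from h import *
o=env.observe();print(o['position'],o['tcp_rot'],o['contact_force'])
a=save('side','s5.png')[100:340,170:440];cv2.imwrite('pics/c6.png',cv2.resize(a,(540,480),interpolation=2)[:,:,::-1])
E
```

```text
[ 0.3975269  -0.08670831  0.15136443] [-2.70908185e+00  1.07795869e-03 -9.22869561e-04] [-0.38050228 -0.25487214 -4.19700467]
```

View pics/c6.png

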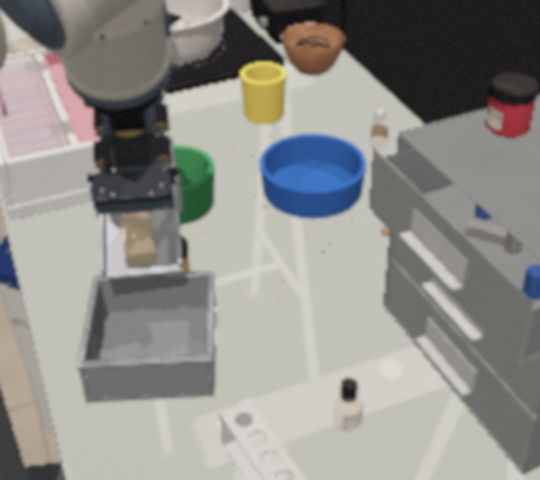

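The castings are still on the tray (bar at (140,245)), and the lip shows near (140,272). I'll check the lip position against the calibration.

```bash
python3 - <<'E'
from h import *
m=env.camera_model('side');f,cx,cy=K(m);W=np.linalg.inv(np.array(m['world_from_camera']))
def proj(p):
    c=W@np.r_[p,1];return np.round([cx-f*c[0]/c[2],cy+f*c[1]/c[2]],1)
T=T_tool();lip=(T@[0,.085,.032,1])[:3];print(lip,proj(lip),(proj(lip)-[170,100])*2)
print((proj([.325,-.115,.06])-[170,100])*2,(proj([.47,-.118,.06])-[170,100])*2)
for z in (.06,.075,.085,.1,.12): print(z,cast('side',[[241.5,236]],z))
E
```

```text
[ 0.3973617  -0.15052842  0.08664884] [245.4 236.5] [150.8 273. ]
[ 91. 276.] [214.  266.2]
0.06 [[ 0.3857727  -0.11643727  0.06      ]]
0.075 [[ 0.38739872 -0.13396534  0.075     ]]
0.085 [[ 0.38848273 -0.14565071  0.085     ]]
0.1 [[ 0.39010874 -0.16317877  0.1       ]]
0.12 [[ 0.39227676 -0.18654952  0.12      ]]
```

Call:
move_arm(
  plan=[
    {"tx": 0,"ty": 0.1,"tz": -0.13,"rx": 0.35,"ry": 0,"rz": 0},
    {"tx": 0,"ty": 0.2,"tz": -0.25,"rx": 0.65,"ry": 0,"rz": 0},
    {"tx": 0,"ty": 0.2,"tz": -0.25,"rx": 0.65,"ry": 0,"rz": 0},
    {"tx": 0,"ty": 0.2,"tz": -0.25,"rx": 0.65,"ry": 0,"rz": 0},
    {"tx": 0,"ty": 0.2,"tz": -0.25,"rx": 0.65,"ry": 0,"rz": 0},
  ],
)

```text
time: 11.9
position: [0.3974, -0.0937, 0.1549]
tcp_rot: [-2.619, 0.001, -0.001]
contact_force: [-0.1, 0.2, -2.9]
opening: 0.0122
finger_force: 30.0
```

Call:
move_arm(
  plan=[
    {"tx": 0,"ty": 0,"tz": 0,"rx": 0,"ry": 0,"rz": 0},
    {"tx": 0,"ty": 0,"tz": 0,"rx": 0,"ry": 0,"rz": 0},
    {"tx": 0,"ty": 0,"tz": 0,"rx": 0,"ry": 0,"rz": 0},
    {"tx": 0,"ty": 0,"tz": 0,"rx": 0,"ry": 0,"rz": 0},
    {"tx": 0,"ty": 0,"tz": 0,"rx": 0,"ry": 0,"rz": 0},
  ],
)

```text
time: 12.4
position: [0.3975, -0.0941, 0.1549]
tcp_rot: [-2.618, 0.001, -0.001]
contact_force: [-0.1, -0.4, -2.9]
opening: 0.0119
finger_force: 30.0
```

```bash
cat > bin.py <<'E'
from det import *
import sys
a=save('side',sys.argv[1]);o=env.observe();print(o['position'],o['tcp_rot'],o['contact_force'])
for n,lo,hi in(('violet',(135,60,60),(165,255,255)),('tan',(10,35,90),(28,140,255))):
    c=blob(a,lo,hi,(205,195,282,300))
    if c is not None: print(n,cv2.contourArea(c),c.min(0),c.max(0),c.mean(0).round(1),cast('side',c.mean(0),.03)[0].round(3))
E
python3 bin.py s6.png
```

```text
[ 0.39749629 -0.09409633  0.15486496] [-2.61809930e+00  1.22120808e-03 -1.42915281e-03] [ 0.79273028  0.12697529 -3.30471419]
violet 266.0 [234 252] [253 269] [243.2 260.8] [ 0.387 -0.17   0.03 ]
tan 141.0 [237 268] [256 278] [246.4 273.9] [ 0.394 -0.212  0.03 ]
```

Wrist load dropped to about 3 N and both castings show in the bin: violet at (243,261), tan at (246,274). Level the tray, lift it, and return it.

Call:
move_arm(
  plan=[
    {"tx": 0,"ty": 0,"tz": -1,"rx": 0,"ry": 0,"rz": 0},
    {"tx": 0,"ty": 0,"tz": -2,"rx": -0.9,"ry": 0,"rz": 0},
    {"tx": 0,"ty": 0,"tz": -3,"rx": -1.9,"ry": 0,"rz": 0},
    {"tx": 0,"ty": 0,"tz": -3.2,"rx": -2.9,"ry": 0,"rz": 0},
    {"tx": 0,"ty": 0,"tz": -3.2,"rx": -3.75,"ry": 0,"rz": 0},
  ],
)

```text
time: 12.95
position: [0.3985, -0.1349, 0.226]
tcp_rot: [3.135, -0.003, -0.002]
contact_force: [-1.0, 0.9, -3.6]
opening: 0.0117
finger_force: 30.0
```

```bash
python3 bin.py s7.png; python3 - <<'E'
from h import *
print(step([.50,-.10,.22],[np.pi,0,1.6]))
a=cv2.imread('pics/s7.png')[180:310,180:310];cv2.imwrite('pics/c7.png',cv2.resize(a,(390,390),interpolation=2))
E
```

```text
[ 0.39751285 -0.13267882  0.22548133] [ 3.12967049e+00 -2.23983484e-03 -3.88785702e-04] [-3.42643991  3.30609511 -0.98946214]
violet 267.0 [234 252] [253 269] [243.2 260.8] [ 0.387 -0.17   0.03 ]
tan 140.0 [237 268] [256 278] [246.4 273.8] [ 0.394 -0.212  0.03 ]
(array([ 4.1 , -1.31,  0.21]), array([  0.08,   0.06, -11.46]))
```

View pics/c7.png

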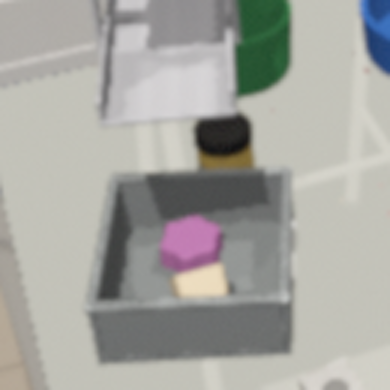

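Both castings lie in the bin: flower at (190,243), bar at (203,282) in the crop. The tray is empty. Rotate back.

Call:
move_arm(
  plan=[
    {"tx": 0.6,"ty": -0.3,"tz": 0.2,"rx": 0,"ry": 0,"rz": -1},
    {"tx": 1.4,"ty": -0.6,"tz": 0.2,"rx": 0,"ry": 0,"rz": -2},
    {"tx": 2.4,"ty": -1,"tz": 0.2,"rx": 0,"ry": 0,"rz": -3},
    {"tx": 3.2,"ty": -1.3,"tz": 0.2,"rx": 0,"ry": 0,"rz": -4},
    {"tx": 4.1,"ty": -1.3,"tz": 0.2,"rx": 0,"ry": 0,"rz": -5},
  ],
)

```text
time: 13.5
position: [0.5003, -0.1005, 0.2187]
tcp_rot: [-3.139, 0.001, 0.703]
contact_force: [0.1, -0.6, -2.5]
opening: 0.0117
finger_force: 30.0
```

Call:
move_arm(
  plan=[
    {"tx": 0,"ty": 0,"tz": 0,"rx": 0,"ry": 0,"rz": -1},
    {"tx": 0,"ty": 0,"tz": 0,"rx": 0,"ry": 0,"rz": -2},
    {"tx": 0,"ty": 0,"tz": 0,"rx": 0,"ry": 0,"rz": -3},
    {"tx": 0,"ty": 0,"tz": 0,"rx": 0,"ry": 0,"rz": -4},
    {"tx": 0,"ty": 0,"tz": 0,"rx": 0,"ry": 0,"rz": -5},
  ],
)

```text
time: 14.0
position: [0.4996, -0.1015, 0.2186]
tcp_rot: [-3.139, -0.001, 1.4]
contact_force: [-0.9, 0.5, -2.5]
opening: 0.0116
finger_force: 30.0
```

```bash
python3 - <<'E'
from h import *
print(step([.605,-.079,.22],[np.pi,0,1.737]),env.observe()['position'])
E
```

```text
(array([ 1.6 ,  4.  , -0.06]), array([-0.02, -0.01, -2.41])) [ 0.49960803 -0.10154302  0.21864241]
```

Call:
move_arm(
  plan=[
    {"tx": 0.3,"ty": 0.5,"tz": 0,"rx": 0,"ry": 0,"rz": -1},
    {"tx": 0.7,"ty": 1.5,"tz": 0,"rx": 0,"ry": 0,"rz": -2},
    {"tx": 1.1,"ty": 2.7,"tz": 0,"rx": 0,"ry": 0,"rz": -2.4},
    {"tx": 1.5,"ty": 3.6,"tz": 0,"rx": 0,"ry": 0,"rz": -2.4},
    {"tx": 1.6,"ty": 4,"tz": 0.2,"rx": 0,"ry": 0,"rz": -2.4},
  ],
)

```text
time: 14.5
position: [0.6072, -0.0793, 0.2136]
tcp_rot: [-3.141, -0.001, 1.731]
contact_force: [-1.2, -0.1, -2.3]
opening: 0.0121
finger_force: 30.0
```

Call:
move_arm(
  plan=[
    {"tx": 0,"ty": 0,"tz": 1.2,"rx": 0,"ry": 0,"rz": 0},
    {"tx": 0,"ty": 0,"tz": 2.6,"rx": 0,"ry": 0,"rz": 0},
    {"tx": 0,"ty": 0,"tz": 4,"rx": 0,"ry": 0,"rz": 0},
    {"tx": 0,"ty": 0,"tz": 5.4,"rx": 0,"ry": 0,"rz": 0},
    {"tx": 0,"ty": 0,"tz": 6.2,"rx": 0,"ry": 0,"rz": 0},
  ],
)

```text
time: 15.0
position: [0.6028, -0.0796, 0.0558]
tcp_rot: [-3.136, -0.002, 1.729]
contact_force: [1.0, 0.1, -3.1]
opening: 0.0114
finger_force: 30.0
```

```bash
python3 - <<'E'
from h import *
o=env.observe();print(step([.605,-.079,.036],[np.pi,0,1.737]),o['position'],o['contact_force'])
E
```

```text
(array([0.01, 0.09, 0.79]), array([-0.04, -0.02, -0.05])) [ 0.60284988 -0.07964714  0.05575262] [ 1.00500903  0.08940689 -3.07470728]
```

Call:
move_arm(
  plan=[
    {"tx": 0,"ty": 0,"tz": 0.3,"rx": 0,"ry": 0,"rz": 0},
    {"tx": 0,"ty": 0,"tz": 0.55,"rx": 0,"ry": 0,"rz": 0},
    {"tx": 0,"ty": 0,"tz": 0.7,"rx": 0,"ry": 0,"rz": 0},
    {"tx": 0,"ty": 0,"tz": 0.78,"rx": 0,"ry": 0,"rz": 0},
    {"tx": 0,"ty": 0,"tz": 0.78,"rx": 0,"ry": 0,"rz": 0},
  ],
)

```text
time: 15.5
position: [0.6056, -0.0799, 0.0399]
tcp_rot: [-3.141, 0.0, 1.73]
contact_force: [-0.4, -0.4, -2.4]
opening: 0.0118
finger_force: 30.0
```

Call:
move_arm(
  plan=[
    {"tx": 0,"ty": 0,"tz": 0.06,"rx": 0,"ry": 0,"rz": 0},
    {"tx": 0,"ty": 0,"tz": 0.12,"rx": 0,"ry": 0,"rz": 0},
    {"tx": 0,"ty": 0,"tz": 0.16,"rx": 0,"ry": 0,"rz": 0},
    {"tx": 0,"ty": 0,"tz": 0.16,"rx": 0,"ry": 0,"rz": 0},
  ],
)

```text
time: 15.9
position: [0.6054, -0.0798, 0.0357]
tcp_rot: [-3.141, -0.0, 1.73]
contact_force: [-0.7, -0.2, 1.8]
opening: 0.0118
finger_force: 30.0
```

Call:
move_arm(
  plan=[
    {"tx": 0,"ty": 0,"tz": 0,"rx": 0,"ry": 0,"rz": 0},
    {"tx": 0,"ty": 0,"tz": 0,"rx": 0,"ry": 0,"rz": 0},
    {"tx": 0,"ty": 0,"tz": 0,"rx": 0,"ry": 0,"rz": 0},
    {"tx": 0,"ty": 0,"tz": 0,"rx": 0,"ry": 0,"rz": 0},
    {"tx": 0,"ty": 0,"tz": 0,"rx": 0,"ry": 0,"rz": 0},
  ],
  grip=50,
)

```text
time: 16.4
position: [0.6053, -0.0799, 0.0354]
tcp_rot: [-3.14, -0.0, 1.73]
contact_force: [-0.4, -0.4, 0.4]
opening: 0.0484
finger_force: 0.0
```

Call:
move_arm(
  plan=[
    {"tx": 0,"ty": 0,"tz": -1,"rx": 0,"ry": 0,"rz": 0},
    {"tx": 0,"ty": 0,"tz": -2.5,"rx": 0,"ry": 0,"rz": 0},
    {"tx": 0,"ty": 0,"tz": -4.5,"rx": 0,"ry": 0,"rz": 0},
    {"tx": 0,"ty": 0,"tz": -6.5,"rx": 0,"ry": 0,"rz": 0},
    {"tx": 0,"ty": -1,"tz": -8,"rx": 0,"ry": 0,"rz": 0},
  ],
)

```text
time: 16.9
position: [0.583, -0.0838, 0.2385]
tcp_rot: [3.139, 0.001, 1.731]
contact_force: [0.2, 0.1, 1.1]
opening: 0.0498
finger_force: 0.0
```

```bash
python3 - <<'E'
from det import *
im=save('top','t8.png')
for n,b in (('cup_xl',(240,130,330,220)),('cup_l',(180,160,370,320)),('cup_m',(140,130,250,260))):
  try: print(n,rim(im,n,box=b))
  except Exception as e: print(n,e)
print(env.observe()['position'],env.observe()['opening'])
E
```

```text
cup_xl (array([0.62950036, 0.10596333]), np.float64(0.0020754193589565405))
cup_l (array([0.42946458, 0.09737764]), np.float64(0.0013719365229189653))
cup_m (array([0.5822437 , 0.33251147]), np.float64(0.0013578649780850332))
[ 0.5805989  -0.08468679  0.24388766] 0.04980907872767288
```

Tray released. Cups are at xl (.629,.106), l (.430,.098), m (.582,.332). Go above the green cup's far wall (+x side).

```bash
python3 - <<'E'
from h import *
print(step([.484,.0975,.17],[np.pi,0,np.pi/2]))
E
```

```text
(array([ 7.82, -2.67,  2.91]), array([0.05, 0.02, 1.14]))
```

Call:
move_arm(
  plan=[
    {"tx": 1.5,"ty": -0.6,"tz": 0,"rx": 0,"ry": 0,"rz": 0.3},
    {"tx": 3.5,"ty": -1.4,"tz": 0,"rx": 0,"ry": 0,"rz": 0.8},
    {"tx": 5.5,"ty": -2.2,"tz": 0.5,"rx": 0,"ry": 0,"rz": 1.1},
    {"tx": 7,"ty": -2.6,"tz": 1.5,"rx": 0,"ry": 0,"rz": 1.1},
    {"tx": 7.8,"ty": -2.7,"tz": 2.5,"rx": 0,"ry": 0,"rz": 1.1},
  ],
  grip=40,
)

```text
time: 17.45
position: [0.4816, 0.1002, 0.1731]
tcp_rot: [3.141, -0.0, 1.577]
contact_force: [0.7, -0.5, -1.1]
opening: 0.0403
finger_force: 0.0
```

```bash
python3 - <<'E'
from det import *
T=T_tool(); im=save('wrist','w9.png'); print(T[:3,3],env.observe()['tcp_rot'])
print(rim(im,'cup_l','wrist',T)); c=blob(im,*COL['cup_l'][:2]); print(c.min(0),c.max(0))
it=save('top','t9.png'); print(rim(it,'cup_l',box=(180,160,370,320)))
E
```

```text
[0.48156959 0.10024244 0.17310065] [-3.13551297e+00 -8.12128808e-04  1.57807606e+00]
(array([0.43051182, 0.10062665]), np.float64(0.0023885672199152304))
[213 132] [320 233]
(array([0.4325398, 0.1026722]), np.float64(0.005092537384200459))
```

Call:
move_arm(
  plan=[
    {"tx": 0,"ty": 0.1,"tz": 1.5,"rx": 0,"ry": 0,"rz": 0},
    {"tx": 0,"ty": 0.1,"tz": 3,"rx": 0,"ry": 0,"rz": 0},
    {"tx": 0,"ty": 0.1,"tz": 4.2,"rx": 0,"ry": 0,"rz": 0},
    {"tx": 0,"ty": 0.1,"tz": 4.6,"rx": 0,"ry": 0,"rz": 0},
    {"tx": 0,"ty": 0.1,"tz": 5,"rx": 0,"ry": 0,"rz": 0},
  ],
)

```text
time: 18.05
position: [0.4862, 0.0977, 0.048]
tcp_rot: [-3.141, 0.0, 1.576]
contact_force: [0.3, 0.4, 0.4]
opening: 0.0403
finger_force: 0.0
```

Call:
move_arm(
  plan=[
    {"tx": 0,"ty": 0,"tz": 0.3,"rx": 0,"ry": 0,"rz": 0},
    {"tx": 0,"ty": 0,"tz": 0.6,"rx": 0,"ry": 0,"rz": 0},
    {"tx": 0,"ty": 0,"tz": 0.9,"rx": 0,"ry": 0,"rz": 0},
    {"tx": 0,"ty": 0,"tz": 0.95,"rx": 0,"ry": 0,"rz": 0},
  ],
)

```text
time: 18.45
position: [0.4855, 0.098, 0.0239]
tcp_rot: [-3.14, 0.0, 1.576]
contact_force: [0.2, -0.0, -0.6]
opening: 0.0402
finger_force: 0.0
```

Call:
move_arm(
  plan=[
    {"tx": 0,"ty": 0,"tz": 0,"rx": 0,"ry": 0,"rz": 0},
    {"tx": 0,"ty": 0,"tz": 0,"rx": 0,"ry": 0,"rz": 0},
    {"tx": 0,"ty": 0,"tz": 0,"rx": 0,"ry": 0,"rz": 0},
    {"tx": 0,"ty": 0,"tz": 0,"rx": 0,"ry": 0,"rz": 0},
    {"tx": 0,"ty": 0,"tz": 0,"rx": 0,"ry": 0,"rz": 0},
  ],
  grip=0,
)

```text
time: 18.95
position: [0.4856, 0.0981, 0.0245]
tcp_rot: [-3.141, -0.0, 1.576]
contact_force: [-0.8, -0.3, 3.5]
opening: 0.0087
finger_force: 27.5
```

Call:
move_arm(
  plan=[
    {"tx": 0,"ty": 0,"tz": 0,"rx": 0,"ry": 0,"rz": 0},
    {"tx": 0,"ty": 0,"tz": 0,"rx": 0,"ry": 0,"rz": 0},
    {"tx": 0,"ty": 0,"tz": 0,"rx": 0,"ry": 0,"rz": 0},
  ],
)

```text
time: 19.25
position: [0.4856, 0.0981, 0.0245]
tcp_rot: [-3.141, -0.0, 1.576]
contact_force: [-1.4, 1.3, 5.0]
opening: 0.0085
finger_force: 27.5
```

Call:
move_arm(
  plan=[
    {"tx": 0,"ty": 0,"tz": -0.4,"rx": 0,"ry": 0,"rz": 0},
    {"tx": 0,"ty": 0,"tz": -1.2,"rx": 0,"ry": 0,"rz": 0},
    {"tx": 0,"ty": 0,"tz": -2.4,"rx": 0,"ry": 0,"rz": 0},
    {"tx": 0,"ty": 0,"tz": -3.6,"rx": 0,"ry": 0,"rz": 0},
    {"tx": 0,"ty": 0.4,"tz": -4.4,"rx": 0,"ry": 0,"rz": 0},
  ],
)

```text
time: 19.75
position: [0.4952, 0.0981, 0.1367]
tcp_rot: [-3.141, -0.0, 1.577]
contact_force: [1.1, -0.3, -1.6]
opening: 0.0087
finger_force: 28.7
```

```bash
python3 - <<'E'
from det import *
T=T_tool(); im=save('wrist','w10.png');o=env.observe(); print(o['position'],o['contact_force'],o['opening'])
# cup pose in hand: rim height = tip+.016 above; rep rim z = T.z+.0395
for n,z in(('cup_l',T[2,3]+.0395),('cup_xl',.05)):
    COL[n]=(COL[n][0],COL[n][1],z,COL[n][3]); 
    try: print(n,rim(im,n,'wrist',T)); c=blob(im,*COL[n][:2]); print(c.min(0),c.max(0))
    except Exception as e: print(e)
print(rim(save('top','t10.png'),'cup_xl',box=(240,130,330,220)))
print(step([.683,.106,.14],[np.pi,0,np.pi/2]))
E
```

```text
[0.49904747 0.09822128 0.1393107 ] [ 4.81372174 -0.64952143  2.91860901] 0.00797977387517399
cup_l (array([0.44891609, 0.10100133]), np.float64(0.0018627293875903745))
[133 147] [325 275]
cup_xl (array([0.62777526, 0.10635823]), np.float64(0.0010013948300162947))
[374 104] [538 259]
(array([0.62671889, 0.10790814]), np.float64(0.0009163856451222883))
(array([ 0.27,  7.39, -0.07]), array([ 0.03, -0.  ,  0.04]))
```

Call:
move_arm(
  plan=[
    {"tx": 0,"ty": 0.8,"tz": 0,"rx": 0,"ry": 0,"rz": 0},
    {"tx": 0.1,"ty": 2.2,"tz": 0,"rx": 0,"ry": 0,"rz": 0},
    {"tx": 0.2,"ty": 4,"tz": 0,"rx": 0,"ry": 0,"rz": 0},
    {"tx": 0.3,"ty": 5.8,"tz": 0,"rx": 0,"ry": 0,"rz": 0},
    {"tx": 0.3,"ty": 7,"tz": 0,"rx": 0,"ry": 0,"rz": 0},
  ],
)

```text
time: 20.35
position: [0.6725, 0.1067, 0.1328]
tcp_rot: [-3.14, 0.0, 1.576]
contact_force: [-0.4, 0.6, -1.5]
opening: 0.0085
finger_force: 29.2
```

```bash
python3 - <<'E'
from h import *
o=env.observe();print(step([.680,.105,.031],[np.pi,0,np.pi/2]),o['position'],o['contact_force'],o['opening'])
E
```

```text
(array([-0.07,  0.31,  4.07]), array([-0.01,  0.  ,  0.04])) [0.67252112 0.10666512 0.13279124] [-0.43763651  0.60434981 -1.54901027] 0.008458821730102331
```

Call:
move_arm(
  plan=[
    {"tx": 0,"ty": 0.3,"tz": 0.5,"rx": 0,"ry": 0,"rz": 0},
    {"tx": 0,"ty": 0.3,"tz": 1.3,"rx": 0,"ry": 0,"rz": 0},
    {"tx": 0,"ty": 0.3,"tz": 2.3,"rx": 0,"ry": 0,"rz": 0},
    {"tx": 0,"ty": 0.3,"tz": 3.2,"rx": 0,"ry": 0,"rz": 0},
    {"tx": 0,"ty": 0.3,"tz": 3.6,"rx": 0,"ry": 0,"rz": 0},
  ],
)

```text
time: 20.85
position: [0.6752, 0.1065, 0.0408]
tcp_rot: [-3.135, 0.0, 1.576]
contact_force: [0.1, 0.1, -2.1]
opening: 0.0084
finger_force: 29.2
```

Call:
move_arm(
  plan=[
    {"tx": 0,"ty": 0,"tz": 0.15,"rx": 0,"ry": 0,"rz": 0},
    {"tx": 0,"ty": 0,"tz": 0.3,"rx": 0,"ry": 0,"rz": 0},
    {"tx": 0,"ty": 0,"tz": 0.4,"rx": 0,"ry": 0,"rz": 0},
    {"tx": 0,"ty": 0,"tz": 0.4,"rx": 0,"ry": 0,"rz": 0},
  ],
)

```text
time: 21.25
position: [0.6784, 0.1066, 0.0346]
tcp_rot: [-3.141, -0.0, 1.576]
contact_force: [0.0, -0.2, -0.9]
opening: 0.0083
finger_force: 29.2
```

Call:
move_arm(
  plan=[
    {"tx": 0,"ty": 0,"tz": 0.1,"rx": 0,"ry": 0,"rz": 0},
    {"tx": 0,"ty": 0,"tz": 0.18,"rx": 0,"ry": 0,"rz": 0},
    {"tx": 0,"ty": 0,"tz": 0.18,"rx": 0,"ry": 0,"rz": 0},
  ],
)

```text
time: 21.55
position: [0.6785, 0.1066, 0.0298]
tcp_rot: [-3.141, -0.0, 1.576]
contact_force: [2.2, -0.3, 3.0]
opening: 0.0083
finger_force: 29.6
```

Call:
move_arm(
  plan=[
    {"tx": 0,"ty": 0,"tz": 0,"rx": 0,"ry": 0,"rz": 0},
    {"tx": 0,"ty": 0,"tz": 0,"rx": 0,"ry": 0,"rz": 0},
    {"tx": 0,"ty": 0,"tz": 0,"rx": 0,"ry": 0,"rz": 0},
  ],
  grip=26,
)

```text
time: 21.85
position: [0.6777, 0.1066, 0.0294]
tcp_rot: [-3.14, -0.0, 1.576]
contact_force: [-0.8, -0.3, -0.2]
opening: 0.0258
finger_force: 0.0
```

Call:
move_arm(
  plan=[
    {"tx": 0,"ty": 0,"tz": -0.5,"rx": 0,"ry": 0,"rz": 0},
    {"tx": 0,"ty": 0,"tz": -2,"rx": 0,"ry": 0,"rz": 0},
    {"tx": 0,"ty": 0,"tz": -4,"rx": 0,"ry": 0,"rz": 0},
    {"tx": 0,"ty": 0,"tz": -5.5,"rx": 0,"ry": 0,"rz": 0},
    {"tx": 0,"ty": 0,"tz": -6,"rx": 0,"ry": 0,"rz": 0},
  ],
)

```text
time: 22.35
position: [0.6802, 0.1068, 0.1854]
tcp_rot: [3.136, -0.0, 1.576]
contact_force: [-0.2, -0.8, 0.2]
opening: 0.0255
finger_force: 0.0
```

```bash
python3 - <<'E'
from det import *
T=T_tool(); im=save('wrist','w11.png');print(T[:3,3],env.observe()['opening'])
COL['cup_l']=(*COL['cup_l'][:2],.069,.058)
for n in('cup_xl','cup_l'): 
    c=blob(im,*COL[n][:2]); print(n,rim(im,n,'wrist',T),c.min(0),c.max(0))
it=save('top','t11.png')
print('m',rim(it,'cup_m',box=(140,130,250,260)))
c=blob(it,*COL['cup_xl'][:2]);print(c.min(0),c.max(0))
E
```

```text
[0.68016761 0.10677268 0.18535745] 0.02598758930573466
cup_xl (array([0.6284788, 0.1049202]), np.float64(0.001087596059163772)) [202 112] [339 245]
cup_l (array([0.62631614, 0.10615538]), np.float64(0.0005200996699368901)) [211 131] [319 237]Traceback (most recent call last):
  File "<stdin>", line 7, in <module>
  File "det.py", line 10, in rim
    p=cast(cam,cv2.convexHull(c)[:,0],z,T)[:,:2]
               ~~~~~~~~~~~~~~^^^
cv2.error: OpenCV(4.12.0) /io/opencv/modules/imgproc/src/convhull.cpp:143: error: (-215:Assertion failed) total >= 0 && (depth == CV_32F || depth == CV_32S) in function 'convexHull'
```

Green cup sits concentric in the blue one: xl (.628,.105), l (.626,.106). Now the yellow cup.

Call:
move_arm(
  plan=[
    {"tx": 0.8,"ty": -0.3,"tz": -0.5,"rx": 0,"ry": 0,"rz": 0},
    {"tx": 2.6,"ty": -1,"tz": -0.6,"rx": 0,"ry": 0,"rz": 0},
    {"tx": 4.6,"ty": -1.8,"tz": -0.6,"rx": 0,"ry": 0,"rz": 0},
    {"tx": 6.6,"ty": -2.5,"tz": -0.6,"rx": 0,"ry": 0,"rz": 0},
    {"tx": 8.2,"ty": -2.6,"tz": -0.6,"rx": 0,"ry": 0,"rz": 0},
  ],
  grip=36,
)

```text
time: 22.95
position: [0.6096, 0.3126, 0.1933]
tcp_rot: [-3.138, 0.001, 1.577]
contact_force: [0.7, -0.1, 0.4]
opening: 0.0361
finger_force: 0.0
```

```bash
python3 - <<'E'
from det import *
T=T_tool(); im=save('wrist','w12.png');print(T[:3,3])
c=blob(im,(20,120,90),(35,255,255)); print(c.min(0),c.max(0),cv2.contourArea(c)); print(rim(im,'cup_m','wrist',T))
try: print('top',rim(save('top','t12.png'),'cup_m',box=(140,130,250,260)))
except Exception as e: print('top none')
cv2.imwrite('pics/c12.png',im[50:330,120:520,::-1])
E
```

```text
[0.60957941 0.31264892 0.19333927]
[256 127] [327 197] 3858.0
(array([0.58326417, 0.33489848]), np.float64(0.0025478251973442634))
top (array([0.58098381, 0.32669221]), np.float64(0.004789943328436312))
```

View pics/c12.png

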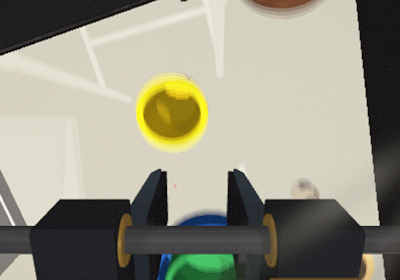

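Yellow cup at crop (172,113), in agreement with (.583,.334). Shift over its +x wall and descend.

Call:
move_arm(
  plan=[
    {"tx": 0.4,"ty": 0.2,"tz": 0.4,"rx": 0,"ry": 0,"rz": 0},
    {"tx": 0.8,"ty": 0.3,"tz": 1.2,"rx": 0,"ry": 0,"rz": 0},
    {"tx": 0.8,"ty": 0.3,"tz": 2.4,"rx": 0,"ry": 0,"rz": 0},
    {"tx": 0.8,"ty": 0.3,"tz": 3.4,"rx": 0,"ry": 0,"rz": 0},
    {"tx": 0.8,"ty": 0.3,"tz": 3.8,"rx": 0,"ry": 0,"rz": 0},
  ],
)

```text
time: 23.55
position: [0.618, 0.3296, 0.0954]
tcp_rot: [-3.135, 0.002, 1.575]
contact_force: [0.6, 1.2, 0.5]
opening: 0.0357
finger_force: 0.0
```

```bash
python3 - <<'E'
from det import *
T=T_tool(); im=save('wrist','w13.png'); print(rim(im,'cup_m','wrist',T)); c=blob(im,*COL['cup_m'][:2]);print(c.min(0),c.max(0))
print(step([.617,.3335,.038],[np.pi,0,np.pi/2]),T[:3,3])
E
```

```text
(array([0.5852638 , 0.33583398]), np.float64(0.002043190118339349))
[222 156] [320 257]
(array([ 0.16, -0.02,  2.29]), array([-0.05,  0.02,  0.03])) [0.6180021  0.3295611  0.09543615]
```

Call:
move_arm(
  plan=[
    {"tx": 0.15,"ty": 0,"tz": 0.5,"rx": 0,"ry": 0,"rz": 0},
    {"tx": 0.15,"ty": 0,"tz": 1,"rx": 0,"ry": 0,"rz": 0},
    {"tx": 0.15,"ty": 0,"tz": 1.6,"rx": 0,"ry": 0,"rz": 0},
    {"tx": 0.15,"ty": 0,"tz": 2.1,"rx": 0,"ry": 0,"rz": 0},
    {"tx": 0.15,"ty": 0,"tz": 2.2,"rx": 0,"ry": 0,"rz": 0},
  ],
)

```text
time: 24.1
position: [0.6183, 0.3346, 0.0426]
tcp_rot: [-3.138, 0.001, 1.576]
contact_force: [-0.3, -0.6, -0.3]
opening: 0.0361
finger_force: 0.0
```

Call:
move_arm(
  plan=[
    {"tx": 0,"ty": 0,"tz": 0,"rx": 0,"ry": 0,"rz": 0},
    {"tx": 0,"ty": 0,"tz": 0,"rx": 0,"ry": 0,"rz": 0},
    {"tx": 0,"ty": 0,"tz": 0,"rx": 0,"ry": 0,"rz": 0},
    {"tx": 0,"ty": 0,"tz": 0,"rx": 0,"ry": 0,"rz": 0},
    {"tx": 0,"ty": 0,"tz": 0,"rx": 0,"ry": 0,"rz": 0},
  ],
  grip=0,
)

```text
time: 24.6
position: [0.6196, 0.3352, 0.0452]
tcp_rot: [-3.141, -0.0, 1.576]
contact_force: [0.1, 0.2, 4.4]
opening: 0.0108
finger_force: 27.5
```

Call:
move_arm(
  plan=[
    {"tx": 0,"ty": 0,"tz": 0,"rx": 0,"ry": 0,"rz": 0},
    {"tx": 0,"ty": 0,"tz": 0,"rx": 0,"ry": 0,"rz": 0},
  ],
)

```text
time: 24.8
position: [0.6197, 0.3352, 0.0452]
tcp_rot: [-3.141, -0.0, 1.576]
contact_force: [0.4, -0.2, 5.9]
opening: 0.0109
finger_force: 27.5
```

Call:
move_arm(
  plan=[
    {"tx": 0,"ty": 0,"tz": -0.4,"rx": 0,"ry": 0,"rz": 0},
    {"tx": 0,"ty": 0,"tz": -1.2,"rx": 0,"ry": 0,"rz": 0},
    {"tx": 0,"ty": 0,"tz": -2.4,"rx": 0,"ry": 0,"rz": 0},
    {"tx": 0,"ty": 0,"tz": -3.6,"rx": 0,"ry": 0,"rz": 0},
    {"tx": 0,"ty": 0,"tz": -4.4,"rx": 0,"ry": 0,"rz": 0},
  ],
)

```text
time: 25.3
position: [0.6199, 0.3353, 0.1575]
tcp_rot: [3.141, -0.001, 1.576]
contact_force: [1.7, 0.9, -1.7]
opening: 0.0111
finger_force: 27.8
```

```bash
python3 - <<'E'
from det import *
o=env.observe(); T=T_tool(o); im=save('wrist','w14.png');print(o['position'],o['contact_force'],o['opening'])
COL['cup_m']=(*COL['cup_m'][:2],T[2,3]+.080-.0452,.038); c,e=rim(im,'cup_m','wrist',T); print(c,e,c-T[:2,3])
print('l',rim(save('top','t14.png'),'cup_l',box=(240,130,330,220)))
print(step([.6265+.0345,.1045,.15],[np.pi,0,np.pi/2]))
E
```

```text
[0.61992506 0.3352706  0.15745174] [ 1.67936347  0.89618847 -1.74921649] 0.011077511193199595
[0.5900991 0.3435667] 0.0022469817880362633 [-0.02982595  0.0082961 ]
l (array([0.62640813, 0.10771791]), np.float64(0.0008552810587587377))
(array([-9.26,  1.55,  0.32]), array([ 0.03, -0.01,  0.04]))
```

Call:
move_arm(
  plan=[
    {"tx": -0.8,"ty": 0.1,"tz": 0,"rx": 0,"ry": 0,"rz": 0},
    {"tx": -2.2,"ty": 0.3,"tz": 0,"rx": 0,"ry": 0,"rz": 0},
    {"tx": -3.8,"ty": 0.6,"tz": 0,"rx": 0,"ry": 0,"rz": 0},
    {"tx": -5.4,"ty": 0.9,"tz": 0,"rx": 0,"ry": 0,"rz": 0},
    {"tx": -7,"ty": 1.2,"tz": 0,"rx": 0,"ry": 0,"rz": 0},
  ],
)

```text
time: 25.9
position: [0.6496, 0.1578, 0.1532]
tcp_rot: [-3.138, 0.0, 1.576]
contact_force: [0.6, -0.4, -1.3]
opening: 0.0108
finger_force: 27.8
```

```bash
python3 - <<'E'
from h import *
print(step([.659,.104,.158],[np.pi,0,np.pi/2]),env.observe()['position'])
E
```

```text
(array([-2.15,  0.36, -0.19]), array([-0.02,  0.  ,  0.04])) [0.64958992 0.15781585 0.15324596]
```

Call:
move_arm(
  plan=[
    {"tx": -0.9,"ty": 0.2,"tz": 0,"rx": 0,"ry": 0,"rz": 0},
    {"tx": -1.7,"ty": 0.35,"tz": 0,"rx": 0,"ry": 0,"rz": 0},
    {"tx": -2.1,"ty": 0.35,"tz": 0,"rx": 0,"ry": 0,"rz": 0},
    {"tx": -2.1,"ty": 0.35,"tz": 0,"rx": 0,"ry": 0,"rz": 0},
    {"tx": -2.1,"ty": 0.35,"tz": 0,"rx": 0,"ry": 0,"rz": 0},
  ],
)

```text
time: 26.4
position: [0.6589, 0.1082, 0.1541]
tcp_rot: [-3.14, -0.0, 1.576]
contact_force: [0.2, 0.6, -0.5]
opening: 0.0108
finger_force: 27.8
```

```bash
python3 - <<'E'
from det import *
o=env.observe(); T=T_tool(o); im=save('wrist','w15.png');print(o['position'],o['contact_force'],o['opening'])
z=T[2,3]+.080-.0452
COL['cup_m']=(*COL['cup_m'][:2],z,.038); COL['cup_l']=(*COL['cup_l'][:2],.069,.058)
print(rim(im,'cup_m','wrist',T),rim(im,'cup_l','wrist',T),rim(im,'cup_xl','wrist',T))
c=blob(im,*COL['cup_m'][:2]);print(c.min(0),c.max(0))
# centre via widest columns/top rows of rim ellipse
(u,v),(a,b),an=cv2.fitEllipse(c[c[:,1]<c[:,1].min()+ (c[:,1].max()-c[:,1].min())//2]);print(u,v,a,b,cast('wrist',[[u,v]],z,T))
cv2.imwrite('pics/c15.png',im[80:330,170:470,::-1].repeat(2,0).repeat(2,1))
E
```

```text
[0.6589037  0.10823281 0.15413719] [ 0.21574625  0.61990927 -0.53817533] 0.010819748105281654
(array([0.62910237, 0.11660874]), np.float64(0.002338648606876334)) (array([0.62628076, 0.10613915]), np.float64(0.0006535600133537428)) (array([0.6286227 , 0.10452621]), np.float64(0.000773416534042394))
[200 169] [326 275]
263.5630798339844 210.59585571289062 73.81504821777344 112.10977935791016 [[0.62857064 0.13205332 0.18893719]]
```

View pics/c15.png

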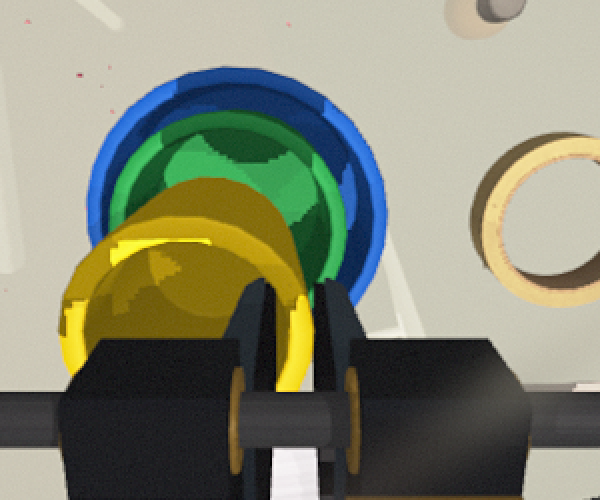

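Yellow cup held upright over the nest: rim centre near crop (186,330), with green and blue concentric behind it. Checking its centre.

```bash
python3 - <<'E'
from h import *
T=T_tool()
for v in(238,245,252): print(cast('wrist',[[263,v]],.189,T)[0])
print(cast('wrist',[[263,187]],.189,T)[0], T[:3,3], cast('wrist',[[200,245],[326,245]],.189,T))
E
```

```text
[0.62754911 0.11550402 0.189     ]
[0.62735406 0.11104327 0.189     ]
[0.62715623 0.10651886 0.189     ]
[0.62889138 0.14620182 0.189     ] [0.658974   0.10860091 0.154272  ] [[0.59031514 0.11076586 0.189     ]
 [0.66434788 0.11132033 0.189     ]]
```

Call:
move_arm(
  plan=[
    {"tx": -0.1,"ty": 0,"tz": 0.5,"rx": 0,"ry": 0,"rz": 0},
    {"tx": -0.1,"ty": 0,"tz": 1.2,"rx": 0,"ry": 0,"rz": 0},
    {"tx": -0.1,"ty": 0,"tz": 2,"rx": 0,"ry": 0,"rz": 0},
    {"tx": -0.1,"ty": 0,"tz": 2.8,"rx": 0,"ry": 0,"rz": 0},
    {"tx": -0.1,"ty": 0,"tz": 3.3,"rx": 0,"ry": 0,"rz": 0},
  ],
)

```text
time: 26.95
position: [0.6581, 0.1058, 0.0697]
tcp_rot: [-3.138, 0.0, 1.577]
contact_force: [0.0, 1.1, -1.5]
opening: 0.0108
finger_force: 27.8
```

Call:
move_arm(
  plan=[
    {"tx": 0,"ty": 0,"tz": 0.15,"rx": 0,"ry": 0,"rz": 0},
    {"tx": 0,"ty": 0,"tz": 0.3,"rx": 0,"ry": 0,"rz": 0},
    {"tx": 0,"ty": 0,"tz": 0.4,"rx": 0,"ry": 0,"rz": 0},
    {"tx": 0,"ty": 0,"tz": 0.4,"rx": 0,"ry": 0,"rz": 0},
  ],
)

```text
time: 27.35
position: [0.6595, 0.1053, 0.0624]
tcp_rot: [-3.141, -0.0, 1.576]
contact_force: [0.7, -0.2, -1.2]
opening: 0.0109
finger_force: 27.8
```

Call:
move_arm(
  plan=[
    {"tx": 0,"ty": 0,"tz": 0.1,"rx": 0,"ry": 0,"rz": 0},
    {"tx": 0,"ty": 0,"tz": 0.2,"rx": 0,"ry": 0,"rz": 0},
    {"tx": 0,"ty": 0,"tz": 0.27,"rx": 0,"ry": 0,"rz": 0},
    {"tx": 0,"ty": 0,"tz": 0.27,"rx": 0,"ry": 0,"rz": 0},
  ],
)

```text
time: 27.75
position: [0.6595, 0.1053, 0.0554]
tcp_rot: [-3.141, -0.0, 1.576]
contact_force: [0.5, 1.0, -0.8]
opening: 0.0107
finger_force: 27.8
```

Call:
move_arm(
  plan=[
    {"tx": 0,"ty": 0,"tz": 0,"rx": 0,"ry": 0,"rz": 0},
    {"tx": 0,"ty": 0,"tz": 0,"rx": 0,"ry": 0,"rz": 0},
    {"tx": 0,"ty": 0,"tz": 0,"rx": 0,"ry": 0,"rz": 0},
  ],
  grip=26,
)

```text
time: 28.05
position: [0.6593, 0.1052, 0.0554]
tcp_rot: [-3.14, -0.0, 1.576]
contact_force: [0.4, -0.5, 0.2]
opening: 0.0256
finger_force: 0.0
```

Call:
move_arm(
  plan=[
    {"tx": 0,"ty": 0,"tz": -0.5,"rx": 0,"ry": 0,"rz": 0},
    {"tx": 0,"ty": 0,"tz": -2,"rx": 0,"ry": 0,"rz": 0},
    {"tx": 0,"ty": 0,"tz": -4,"rx": 0,"ry": 0,"rz": 0},
    {"tx": 0,"ty": 0,"tz": -6,"rx": 0,"ry": 0,"rz": 0},
    {"tx": 0,"ty": -1,"tz": -7,"rx": 0,"ry": 0,"rz": 0},
  ],
)

```text
time: 28.55
position: [0.6376, 0.1051, 0.2358]
tcp_rot: [3.135, -0.0, 1.576]
contact_force: [0.1, -0.3, 0.1]
opening: 0.0257
finger_force: 0.0
```

```bash
python3 - <<'E'
from det import *
T=T_tool(); im=save('wrist','w16.png');print(T[:3,3],env.observe()['opening'])
COL['cup_m']=(*COL['cup_m'][:2],.09,.038); COL['cup_l']=(*COL['cup_l'][:2],.069,.058)
for n in COL: print(n,rim(im,n,'wrist',T))
a=save('side','s16.png')
for n in COL:
    c=blob(a,*COL[n][:2],box=(230,120,380,260)); print(n,c.min(0),c.max(0))
cv2.imwrite('pics/c16.png',np.hstack([cv2.resize(im[60:330,150:490],(400,318)),cv2.resize(a[120:320,190:440],(398,318))])[:,:,::-1])
E
python3 bin.py s17.png
```

```text
[0.6375776  0.10513571 0.23581763] 0.02621222446574712
cup_xl (array([0.62616004, 0.1051216 ]), np.float64(0.002092224043291662))
cup_l (array([0.62284107, 0.10553751]), np.float64(0.0007526093892089461))
cup_m (array([0.62242784, 0.1052901 ]), np.float64(0.0023008669017978898))
cup_xl [301 173] [351 207]
cup_l [306 170] [345 193]
cup_m [313 174] [318 181]
[0.63470574 0.10526681 0.23341766] [ 3.13866868e+00 -3.04037756e-04  1.57652076e+00] [ 0.60239066  0.14628785 -0.00901109]
violet 265.0 [234 252] [253 269] [243.2 260.8] [ 0.387 -0.17   0.03 ]
tan 140.0 [237 268] [256 278] [246.4 273.8] [ 0.394 -0.212  0.03 ]
```

The nest is concentric. The picture budget is used up, so I'll check the tray, jar and droppers numerically against the first frames.

```bash
python3 - <<'E'
from det import *
a0=cv2.imread('pics/side0.png')[:,:,::-1];a1=cv2.imread('pics/s17.png')[:,:,::-1]
def dark(a,b):
    g=a[b[1]:b[3],b[0]:b[2]].max(2)<60;p=np.argwhere(g)[:,::-1]+[b[0],b[1]];return len(p),p.min(0),p.max(0),p.mean(0).round(1)
for n,b in(('bar',(315,195,350,236)),('jar',(240,212,270,232)),('db',(335,285,352,302))): print(n,dark(a0,b),dark(a1,b))
for n,b in(('trayregion',(290,195,350,252)),('dw',(350,150,370,180)),('jar',(240,212,270,245)),('db',(330,285,355,318))):
    d=np.abs(a0.astype(int)-a1)[b[1]:b[3],b[0]:b[2]].mean();print(n,round(d,1))
h=cv2.cvtColor(cv2.imread('pics/top0.png'),cv2.COLOR_BGR2HSV);m=cv2.inRange(h,(5,150,120),(18,255,255));n,_,st,ce=cv2.connectedComponentsWithStats(m);print([(s[4],c.round()) for s,c in zip(st[1:],ce[1:]) if s[4]>15])
E
```

```text
bar (110, array([324, 203]), array([338, 224]), array([329.8, 214. ])) (105, array([324, 203]), array([336, 224]), array([329.1, 214.8]))
jar (61, array([246, 220]), array([262, 230]), array([254.1, 228. ])) (151, array([246, 218]), array([262, 230]), array([253.4, 224.6]))
db (33, array([342, 292]), array([346, 298]), array([343.9, 295.2])) (36, array([342, 291]), array([346, 298]), array([344. , 294.9]))
trayregion 11.4
dw 2.0
jar 4.2
db 2.1
[]
```

```bash
python3 -c "
from workcell import env
print(env.finish_job())"
```

```text
the job is handed in; nothing more can be done
None
```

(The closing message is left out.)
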